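Set the LED test jig: dial to 40, slide to the marker with the play wound out

ROBOT

A 6-joint arm with a two-finger parallel gripper is mounted at the origin on the work surface. World frame = base frame: x ahead of the robot, y to its left, z up, the work surface at z = 0. Lengths are in m, angles in rad, forces in N, time in s.
With the tool pointing down it reaches from about 0.35 to 0.775 m from the base axis. Payload 5.5 kg.
Tool frame: the origin (TCP) lies at the very end of the fingers, on their centre line; the grasp point (between the pads) lies env.grasp_offset behind it (env.grasp_offset is the distance from the TCP to the grasp point, in m); x points along the fingers, y is the direction in which the jaws open and shut, and the axes are right-handed (so a half turn about x gives the same grasp; the last joint's range is limited). The gripper opens to 85 mm and grips with 20 to 120 N. Pads are 22 mm wide; open, the fingers measure 114 mm over their backs; the gripper's body (76 mm by 85 mm) begins 54 mm behind the grasp point. The pads swing forward as they close: fully open they stand 13 mm farther back than shut.
Start: joints at [1.086, 0.313, 0.046, 1.304, 0, 1.431], TCP at [0.194, 0.541, 0.207] pointing down, gripper open.
Joint ranges: [-2.76, 2.76], [-0.86, 1.69], [-1.03, 1.26], [-2.2, 2.34], [-1.47, 1.5], [-3.14, 3.14]. Speed limits (rad/s): [2.57, 2.57, 3.14, 3.14, 3.14, 3.14].

INTERFACE

Orientations are given as a unit quaternion [w, x, y, z].
In Python, from workcell import get_state, viewer, job, env gives the robot as it stands.
- The arm moves only by the tool send_rows, never from a script. Its argument "plan" is a list of rows, each a list of 6 numbers: the shift along the tool's x, y, z in mm, then the turn, a rotation vector about the tool's x, y, z in degrees. A call has exactly 10 rows; each row is the pose to reach, as a shift and turn from the pose commanded when the call began, along the tool's axes at that moment; what a row does not reach only later rows make up. A row lasts 1/8 s, in which the tool goes at most 62.5 mm and 10.7 degrees, less where a joint would pass 70% of its speed; a pose out of reach is approached as far as the arm can. A call with a gripper value outside its range is refused whole. "claw" is the finger opening in mm, from 0 to 85.4, set as the call begins (left out, the last holds). The fingers move at their own pace and stop on an object; "newtons" is the grip in N (left out, the last holds). Time passes only in rows, so rows that repeat a pose let the fingers close, or fill a call up. It gives the time, the measured TCP pose, the force and the opening at its end, in the units of the state.
- get_state(): the state, without advancing time (a new reading comes with each control period).
- viewer.read_camera(name): name is "side" or "top" or "wrist"; returns a dict with "frame" (480x640x3 uint8, blue, green, red), "mtx" (3x3 intrinsics, pixels), "k1" (the pictures are not rectified: a ray, as slopes to the right and down, at radius r is drawn at 1 + k1 r^2 times it, then the intrinsics apply), "rvec" (rotation vector, rad) and "tvec" (3), from world to camera coordinates, as OpenCV has them. Camera axes: x right, y down, z forward; pixel columns grow to the right and rows downward; lengths in m; the calibration is good to about 2 mm. A picture is of the moment at which its call begins. There is no depth.
- job.hand_in(): hands the job in, once; it reports no verdict.
The state is a dict: "clock": time; "joint_pos": joint angles; "qvel": joint speeds; "tau": joint torques, N m; "tcp_pos": TCP position; "orientation": TCP orientation; "wrist_force": force on the tool from outside, world axes, zero at the start; "ft_torque": the same for the moment, N m; "finger_gap": finger opening in m.
Only numpy, scipy, OpenCV 4.12 (cv2) and the standard library are available. Lean on these libraries where they do the work, as an engineer would, in place of code of your own. Each camera call takes 0.05 s, during which the arm holds its last target.

TASK

Set up the LED jig. First turn the heat sink on its turntable until the dial reads 40 degrees against the index line; then wind the slide with the handwheel's crank, anticlockwise, until its pointer is at least 5 mm past the marker, and finally wind it clockwise again so that the pointer comes back up to the marker and stops in line with it, which leaves the brass nut bearing on the slide's handwheel-side cheek with the play of the screw taken up. Let go of everything and leave the other things on the bench standing where they are.

Things in the scene. Friction and masses are not known exactly. Their poses are not given: they have to be found in the camera images.
- jig: Positioning jig, fixed to the bench: plywood base 12 mm thick, from x -65 to +100 and y -160 to +160 mm in its own frame. Origin on the bench, z up. The slide runs along its y axis; the handwheel stands at its +y end. Leadscrew, brass nut, scale bar and marker lie on its +x (far) side.
- slide: Aluminium slide plate, 92 x 80 mm, top 37 mm above the bench; origin on the turntable's axis, axes parallel to the jig's. It moves only along y and stays where left (friction some 4 N). On its +x side two 8 mm cheeks (inner faces at y +10.5 and -10.5 mm in its frame) straddle the nut, which pushes the slide through them.
- nut_mid (a point): Centre of the brass nut (16 mm along y) on the leadscrew, between the slide's cheeks with 5 mm of play in all. A clockwise handwheel turn moves it 12 mm to the jig's +y. Its y in the slide's frame is +2.5 mm when bearing on the +y (handwheel-side) cheek, -2.5 mm on the -y cheek; in between the slide does not follow.
- pointer (a point): End of the thin dark pointer (3 mm wide) fixed to the slide's +y cheek; it points to the jig's +x, 46 mm above the bench.
- marker_tip (a point): Tip of the steel blade (3 mm wide) of the small black marker clamped on the scale bar, pointing to the jig's -x, 46 mm above the bench; axes parallel to the jig's. Pointer and marker are in line at equal y in the jig's frame (ends then 1 mm apart in x). At the start the pointer is 6 to 28 mm to the +y (handwheel) side.
- dial (a joint): Turntable angle on the slide = dial reading, rad, grows anticlockwise from above. Dial 76 mm across, a line every 10 degrees (longer every 30), read at the index line on the white block at its +x side: 0 with the black zero arrow at the index, 40 degrees (0.698) with the arrow 40 degrees anticlockwise of it. Starts in -0.75 to 0.40; friction 0.08 N m, stays where left.
- module (a point): Grip place of the finned LED heat sink clamped on the turntable: on the turntable's axis, 74 mm above the bench. The block is 44 mm long (x of this point, along the zero arrow), 24 mm wide (its y), from the dial's top at 45 mm to 90 mm above the bench. Gripped across the 24 mm and turned, it turns the dial. The LED is on top at the arrow's end.
- handwheel (a joint): Angle of the handwheel about its upright axis, rad, grows clockwise from above, 0 at the start; range -34 to +8 (many turns), friction 0.06 N m. One clockwise turn moves the nut 12 mm towards the handwheel (+y of the jig). Pushing the slide does not turn it.
- wheel_axis (a point): Point on the handwheel's axis, 102 mm above the bench (height of the middle of its crank handle). The wheel is 84 mm across, its top 78 mm above the bench, on a grey box.
- crank_mid (a point): Middle of the upright crank handle: round black grip, 15 mm in diameter, free to spin on its pin, from 80.5 to 117.5 mm above the bench. It travels with the wheel on a circle of 32 mm radius.
- glue_bottle: Bystander, loose: white round glue bottle, 48 mm across, 150 mm tall. Origin at the centre, on its underside. Leave it alone.
- flux_bottle: Bystander, loose: amber round bottle, 44 mm across, 130 mm tall. Origin at the centre, on its underside. Leave it alone.
- screw_jar: Bystander, loose: clear round jar with steel lid, 56 mm across, 90 mm tall. Origin at the centre, on its underside. Leave it alone.
- fan: Bystander, loose: square 80 mm cooling fan lying flat, 25 mm high. Origin at the centre, on its underside. Leave it alone.
- screwdriver: Bystander, loose: screwdriver lying flat, 180 mm long. Origin at the rough middle of its length, on its underside. Leave it alone.
- pliers: Bystander, loose: pliers lying flat, about 140 mm long, 12 mm high. Origin at the rough middle of its length, on its underside. Leave it alone.
- solder_reel: Bystander, loose: solder reel standing on its end on the jig's base beside the handwheel, 60 mm across, its top 57 mm above the bench. Origin at the centre, on its underside. Leave it alone.
- mug: Bystander, loose: white mug, 76 mm across, 85 mm tall, with a side handle. Origin at the centre, on its underside. Leave it alone.

How it is judged:
By the outcome, as a careful person would: the job done as asked, in the order asked, and still so for the second after the job is handed in, with the robot touching nothing.
It also fails if it takes over 72 s, if anything falls off the work surface, if the arm or the gripper's body presses on something with over 40 N, if the wrist force passes 120 N, or if a joint passes its speed limit or range.

## Working session

There is one attempt and no reset: what is moved stays moved. The work goes in short steps, Python scripts to look and compute and a tool call to move; the robot and the scene stay as the last step left them, time stands still between calls to the robot, and variables do not carry over. Pictures are saved under pics/ and viewed, and the job is handed in when it is done.

Besides the shell and the picture viewer there is one more tool, called after ">>>" by a JSON object that holds its "method" and its "body". send_rows: Moves the arm, as the interface text tells. Its arguments: {"type":"object","properties":{"plan":{"type":"array"},"claw":{"type":"number"},"newtons":{"type":"number"}},"required":["plan"]}

```bash
ls; mkdir -p pics; python3 - <<'E'
from workcell import get_state, viewer, job, env
import cv2
print(get_state(), env.grasp_offset)
for n in ["side","top","wrist"]:
    d=viewer.read_camera(n); cv2.imwrite(f"pics/{n}0.png",d["frame"]); print(n,d["mtx"].tolist(),d["k1"],d["rvec"],d["tvec"])
E
```

```text
pics
{'clock': 0.0, 'joint_pos': array([1.08639868e+00, 3.14045692e-01, 4.49838393e-02, 1.30359489e+00,
       5.47629096e-06, 1.43123567e+00]), 'qvel': array([ 0.00097752,  0.00116409,  0.00158777,  0.00060297, -0.00162626,
       -0.00219297]), 'tau': array([ 1.84377968e-03, -4.80614483e+01,  2.98541701e+01,  1.90363079e-02,
        6.20618198e-05, -1.52196156e-05]), 'tcp_pos': array([0.19410139, 0.5406618 , 0.20558513]), 'orientation': array([ 0.69641827,  0.12068966,  0.69682574, -0.12194048]), 'wrist_force': array([-0.34215087, -0.13465464,  0.65947193]), 'ft_torque': array([-0.04216819,  0.01665779, -0.04245984]), 'finger_gap': 0.08531812852873216} 0.0187
side [[605.95784268704, 0.0, 322.2631115296152], [0.0, 605.95784268704, 239.8233421846855], [0.0, 0.0, 1.0]] -0.19743792838124966 [ 0.4610911   2.6485674  -1.32616486] [ 0.54088237 -0.07035689  1.50515918]
top [[461.59993064788125, 0.0, 320.6821996989845], [0.0, 461.59993064788125, 240.06461022392384], [0.0, 0.0, 1.0]] -0.002119970028371505 [ 2.17953819 -2.15391769  0.13612196] [0.02408536 0.59697811 0.80008979]
wrist [[395.30894148690055, 0.0, 314.10066447178804], [0.0, 395.30894148690055, 243.12121355998377], [0.0, 0.0, 1.0]] -0.03647371839501527 [-2.36716148 -1.66496837 -0.23970263] [-0.57411877 -0.03693316  0.37999068]
```

View pics/side0.png

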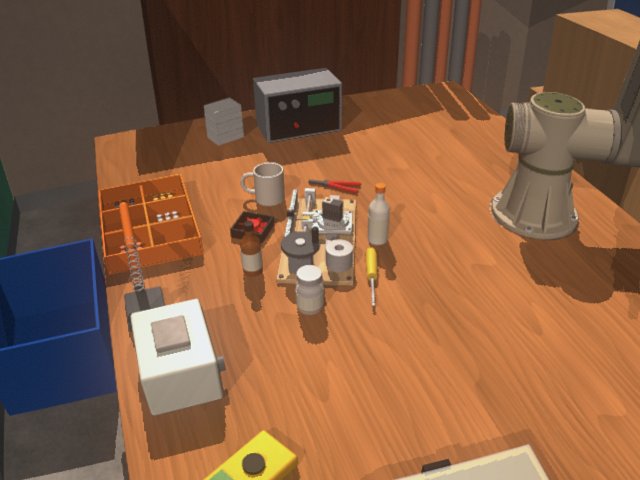

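View pics/top0.png

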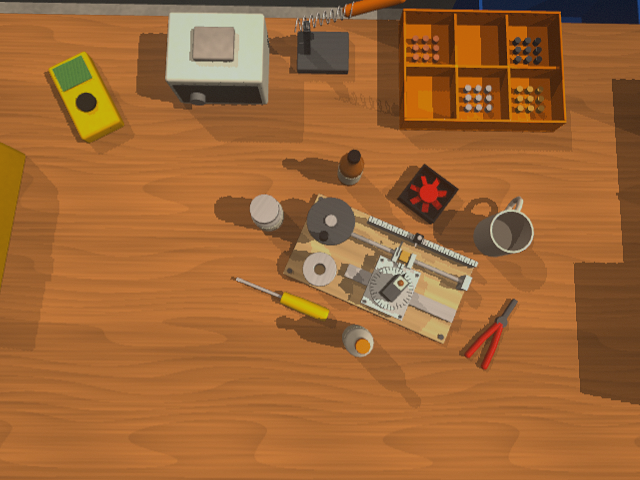

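View pics/wrist0.png

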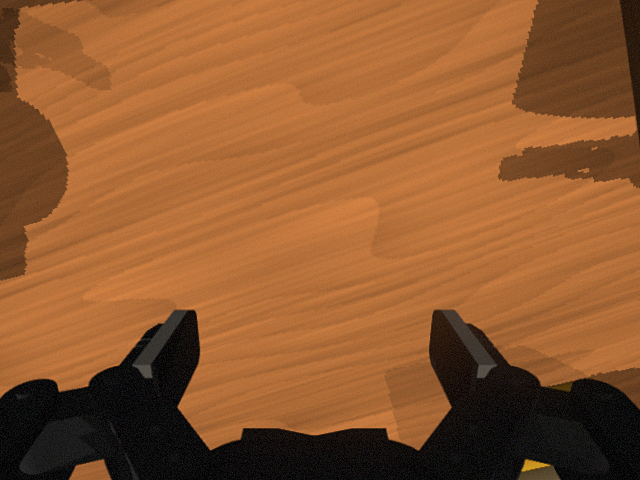

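The overview shows the jig around (380,270) in the top picture, with the handwheel at (330,220), the heat sink at (392,288) and the marker near (418,238). I'll enlarge it.

```bash
cat > h.py <<'E'
from workcell import get_state, viewer, job, env
import cv2, numpy as np
from scipy.spatial.transform import Rotation as R
def cam(n):
    d=viewer.read_camera(n); return d
def ray(d,u,v):
    K=np.array(d["mtx"]); k=d["k1"]
    p=cv2.undistortPoints(np.array([[[u,v]]],float),K,np.array([k,0,0,0,0.]))[0,0]
    Rm=cv2.Rodrigues(np.array(d["rvec"],float))[0]; t=np.array(d["tvec"]).ravel()
    return -Rm.T@t, Rm.T@np.array([p[0],p[1],1])
def onz(d,u,v,z):
    c,r=ray(d,u,v); return c+r*(z-c[2])/r[2]
def proj(d,P):
    return cv2.projectPoints(np.atleast_2d(np.array(P,float)),np.array(d["rvec"],float),np.array(d["tvec"],float),np.array(d["mtx"]),np.array([d["k1"],0,0,0,0.]))[0][:,0]
def crop(d,name,u0,v0,w,h,s):
    c=d["frame"][v0:v0+h,u0:u0+w]; cv2.imwrite("pics/"+name,cv2.resize(c,None,fx=s,fy=s,interpolation=cv2.INTER_CUBIC))
E
python3 - <<'E'
from h import *
d=cam("top"); crop(d,"t1.png",280,185,200,150,4)
print(ray(d,320,240)[0])
d=cam("side"); crop(d,"s1.png",230,150,180,135,4)
print(ray(d,320,240)[0])
E
```

```text
[0.50060471 0.03906355 0.86311969]
[0.91886837 0.99644624 0.85192946]
```

View pics/t1.png

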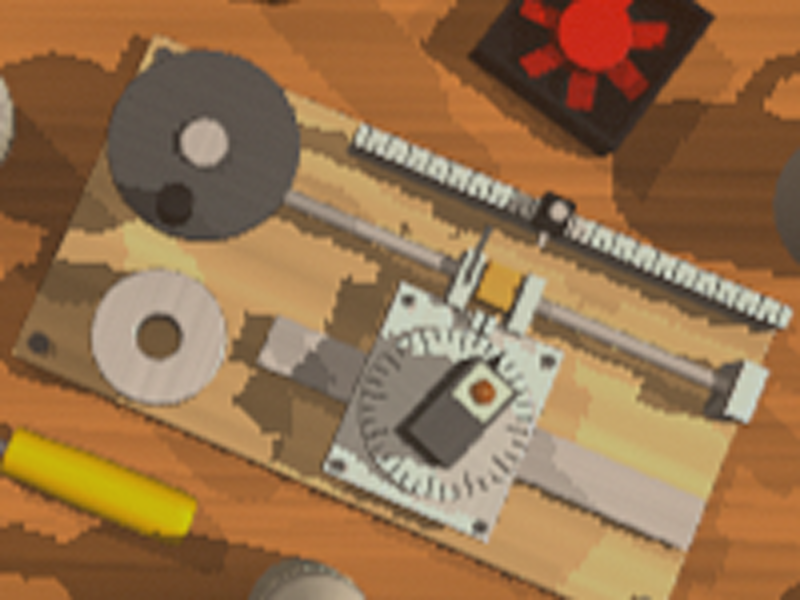

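View pics/s1.png

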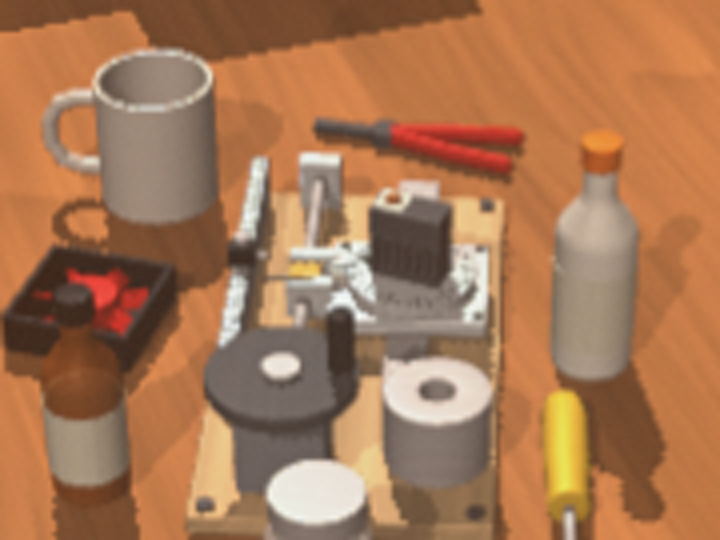

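```bash
cat > fit.py <<'E'
from h import *
from scipy.optimize import least_squares
d=cam("top")
c=lambda x,y:(280+x/4-.375,185+y/4-.375)
obs=[ # (kind,x,y,z,crop)
('j',100,160,12,c(155,38)),('j',-65,160,12,c(15,355)),
('s',46,40,37,c(400,283)),('s',46,-40,37,c(563,350)),('s',-46,-40,37,c(488,540)),('s',-46,40,37,c(325,470))]
def pos(p,o):
    x,y,yaw,s,sx=p
    q=np.array([o[1],o[2],0.])/1000
    if o[0]=='s': q+= [sx,s,0]
    return R.from_euler('z',yaw).apply(q)+[x,y,o[3]/1000]
def f(p):
    return np.concatenate([proj(d,pos(p,o))[0]-o[4] for o in obs])
r=least_squares(f,[.45,-.05,-.4,0,0]); 
if __name__=="__main__":
    print(r.x, r.fun.round(2))
    for n,u,z in [("hub",c(205,142),.080),("rim",c(203,146),.078),("knob",c(175,204),.1175),("sinkLEDtop",c(483,391),.09),("pointer",c(489,232),.046),("marker",c(543,240),.046),("screwjar",(266,209),.09),("glue",(362,346),.15),("flux",(354,157),.13)]:
        w=onz(d,*u,z); j=R.from_euler('z',-r.x[2]).apply(w-[r.x[0],r.x[1],0])
        print(n,w.round(4),"jig",(j*1000).round(1))
    print("slide",pos(r.x,('s',0,0,37)))
E
python3 fit.py
```

```text
[ 0.53430727 -0.0737375  -0.39077051 -0.02725655 -0.01142829] [ 0.08 -0.88 -0.07  0.85  0.02 -0.65  0.55  0.05  0.21  0.45 -0.77  0.12]
hub [0.626  0.0145 0.08  ] jig [ 51.2 116.5  80. ]
rim [0.6246 0.0152 0.078 ] jig [ 49.6 116.7  78. ]
knob [0.5943 0.0276 0.1175] jig [ 16.9 116.6 117.5]
sinkLEDtop [ 0.5207 -0.1023  0.09  ] jig [ -1.7 -31.6  90. ]
pointer [ 0.5925 -0.1137  0.046 ] jig [ 69.  -14.8  46. ]
marker [ 0.5892 -0.1378  0.046 ] jig [ 75.2 -38.3  46. ]
screwjar [0.6421 0.1251 0.09  ] jig [ 24.  224.9  90. ]
glue [ 0.4223 -0.0322  0.15  ] jig [-119.4   -4.3  150. ]
flux [ 0.7229 -0.0209  0.13  ] jig [154.2 120.7 130. ]
slide [ 0.51335845 -0.09458629  0.037     ]
```

```bash
cat >> h.py <<'E'
def tool():
    s=get_state(); q=s["orientation"]; return s, R.from_quat([q[1],q[2],q[3],q[0]])
def stat():
    s,r=tool(); M=r.as_matrix()
    print("t",round(s["clock"],2),"tcp",s["tcp_pos"].round(4),"x",M[:,0].round(3),"y",M[:,1].round(3),"yaw_y",round(np.degrees(np.arctan2(M[1,1],M[0,1])),1),"j",s["joint_pos"].round(3),"F",s["wrist_force"].round(1),"gap",round(s["finger_gap"],4))
def toward(p):  # shift to world p in tool axes, mm
    s,r=tool(); print("shift mm",(r.inv().apply(np.array(p)-s["tcp_pos"])*1000).round(1))
E
python3 - <<'E'
from h import *
stat(); toward([.49,-.06,.26])
s,r=tool()
d=cam("wrist"); c=ray(d,320,240); print("wristcam rel tool",(r.inv().apply(c[0]-s["tcp_pos"])*1000).round(1), r.inv().apply(c[1]))
Rm=cv2.Rodrigues(d["rvec"])[0]; print((r.inv().as_matrix()@Rm.T).round(3))
E
```

```text
t 0.3 tcp [0.1943 0.541  0.2062] x [-0. -0. -1.] y [ 0.338  0.941 -0.001] yaw_y 70.2 j [1.086 0.313 0.046 1.304 0.    1.431] F [ 0.1 -0.  -0.7] gap 0.0854
shift mm [ -53.6 -465.7  481.4]
wristcam rel tool [-167.7    0.2  -72.7] [0.96066128 0.01417966 0.2778739 ]
[[ 0.001 -0.285  0.958]
 [ 1.    -0.    -0.001]
 [ 0.     0.958  0.285]]
```

```bash
python3 - <<'E'
from h import *
toward([.5134,-.0946,.20])
E
```

```text
shift mm [   6.5 -490.4  515.2]
```

>>> {"method": "send_rows", "body": {"plan": [[0, -20, 21, 2, 0, 0], [0, -60, 63, 5, 0, 0], [0, -102, 107, 8, 0, 0], [0, -144, 151, 11, 0, 0], [0, -186, 195, 14, 0, 0], [0, -228, 240, 17, 0, 0], [0, -270, 284, 20, 0, 0], [0, -312, 328, 23, 0, 0], [0, -354, 372, 26, 0, 0], [0, -396, 416, 26, 0, 0]], "claw": 85}}

```text
clock: 1.6
tcp_pos: [0.4528, 0.0259, 0.2068]
orientation: [0.652, 0.275, 0.651, -0.275]
wrist_force: [1.4, 0.5, 0.8]
finger_gap: 0.085
```

```bash
python3 - <<'E'
from h import *
stat();toward([.5134,-.0946,.20])
E
```

```text
t 1.6 tcp [0.4528 0.0259 0.2068] x [ 0.001  0.    -1.   ] y [0.717 0.697 0.001] yaw_y 44.2 j [-0.12   0.077 -0.247  1.245  0.     0.679] F [1.4 0.5 0.8] gap 0.085
shift mm [  6.9 -40.6 128.6]
```

>>> {"method": "send_rows", "body": {"plan": [[1, -10, 32, 0, 0, 0], [3, -24, 75, 0, 0, 0], [5, -36, 112, 0, 0, 0], [6, -40, 127, 0, 0, 0], [6, -41, 130, 0, 0, 0], [6, -41, 130, 0, 0, 0], [6, -41, 130, 0, 0, 0], [6, -41, 130, 0, 0, 0], [6, -41, 130, 0, 0, 0], [6, -41, 130, 0, 0, 0]]}}

```text
clock: 2.85
tcp_pos: [0.5133, -0.0936, 0.2006]
orientation: [0.652, 0.275, 0.651, -0.275]
wrist_force: [0.4, -0.1, -0.4]
finger_gap: 0.085
```

```bash
python3 - <<'E'
from h import *
stat();d=cam("wrist"); cv2.imwrite("pics/w1.png",d["frame"]); crop(d,"w1c.png",220,60,250,188,3.2)
E
```

```text
t 2.85 tcp [ 0.5133 -0.0936  0.2006] x [ 0.  0. -1.] y [0.716 0.698 0.   ] yaw_y 44.3 j [-0.334  0.212 -0.103  1.256  0.     0.464] F [ 0.4 -0.1 -0.4] gap 0.085
```

View pics/w1.png

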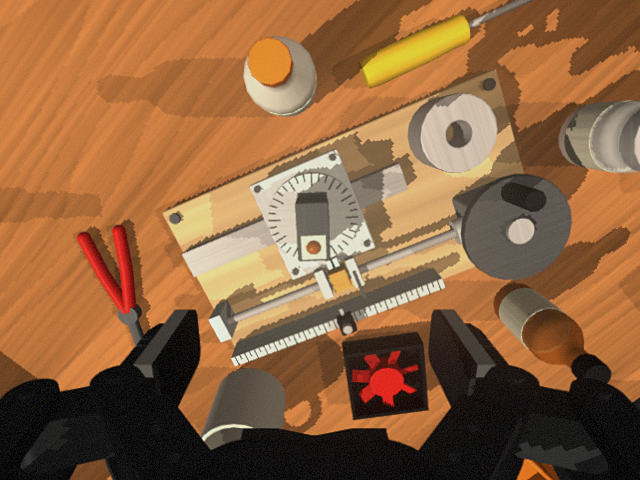

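View pics/w1c.png

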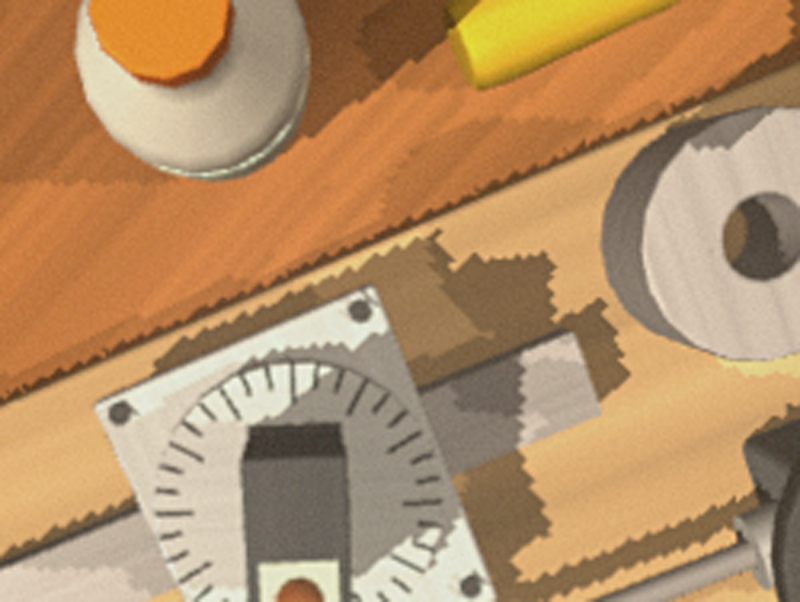

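```bash
python3 - <<'E'
from h import *
d=cam("wrist"); crop(d,"w1d.png",230,140,160,120,5); crop(d,"w1e.png",280,240,130,98,6)
E
```

```text
(no output)
```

View pics/w1d.png

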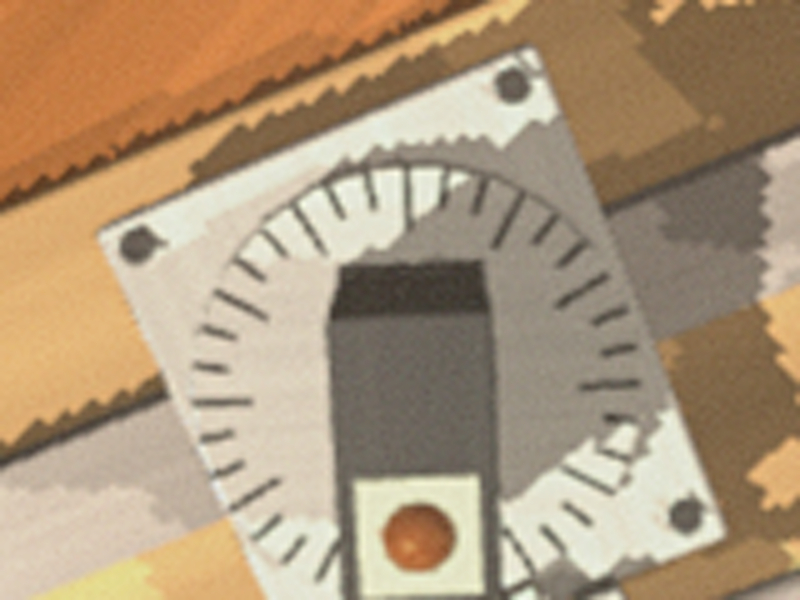

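View pics/w1e.png

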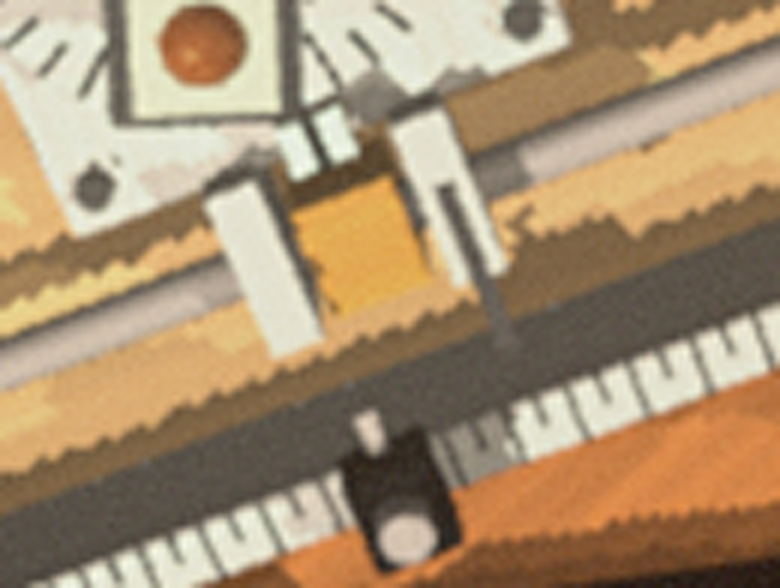

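```bash
cat > fit2.py <<'E'
from h import *
from scipy.optimize import least_squares
d=cam("wrist")
a=lambda x,y:(230+x/5-.4,140+y/5-.4)
b=lambda x,y:(280+x/6-.42,240+y/6-.42)
obs=[('s',-46,40,37,a(540,45)),('s',-46,-40,37,a(98,232)),('s',46,40,37,a(725,535)),('s',46,-40,37,b(75,237))]
sk=[(-22,-12,90,a(330,318)),(-22,12,90,a(492,312)),(22,-12,90,b(116,121)),(22,12,90,b(291,122))]
def pos(p,o): return R.from_euler('z',p[2]).apply(np.array([o[0],o[1],0])/1000)+[p[0],p[1],o[2]/1000]
def fit(l): return least_squares(lambda p:np.concatenate([proj(d,pos(p,o))[0]-o[3] for o in l]),[.51,-.09,-.6])
s=fit([o[1:] for o in obs]); k=fit(sk)
print("slide",s.x,np.degrees(s.x[2]),s.fun.round(1)); print("sink",k.x,np.degrees(k.x[2]),k.fun.round(1), "dial",np.degrees(k.x[2]-s.x[2]))
for n,u in [("pointer",b(507,343)),("marker",b(362,412))]:
    w=onz(d,*u,.046); print(n,w.round(4),(R.from_euler('z',-s.x[2]).apply(w-[s.x[0],s.x[1],0])*1000).round(1))
toward([k.x[0],k.x[1],.055])
E
python3 fit2.py
```

```text
slide [ 0.51479159 -0.09598388 -0.40785744] -23.36850982922656 [-0.3 -0.6 -0.6 -0.7  1.1  0.8 -0.1  0.7]
sink [ 0.51370026 -0.0956629  -0.77320997] -44.301667959728256 [-0.6 -0.7  0.7 -0.4 -1.6  1.1  1.5  0.1] dial -20.933158130501695
pointer [ 0.596  -0.1151  0.046 ] [82.1 14.6 46. ]
marker [ 0.5886 -0.1379  0.046 ] [84.4 -9.3 46. ]
shift mm [145.5  -1.    1.6]
```

>>> {"method": "send_rows", "body": {"plan": [[20, 0, 0, -1, 0, 0], [50, -1, 1, -1, 0, 0], [80, -1, 1, -1, 0, 0], [105, -1, 1, -1, 0, 0], [125, -1, 1, -1, 0, 0], [140, -1, 1, -1, 0, 0], [145, -1, 1, -1, 0, 0], [145, -1, 1, -1, 0, 0], [145, -1, 1, -1, 0, 0], [145, -1, 1, -1, 0, 0]], "claw": 55}}

```text
clock: 4.25
tcp_pos: [0.5139, -0.0954, 0.0562]
orientation: [0.654, 0.269, 0.653, -0.269]
wrist_force: [0.2, -0.3, 0.1]
finger_gap: 0.0548
```

```bash
python3 - <<'E'
from h import *
stat();d=cam("wrist"); cv2.imwrite("pics/w2.png",d["frame"]); crop(cam("top"),"t2.png",280,185,200,150,4)
E
```

```text
t 4.25 tcp [ 0.5139 -0.0954  0.0562] x [ 0.001 -0.    -1.   ] y [0.704 0.71  0.001] yaw_y 45.2 j [-0.337  0.308 -0.347  0.914  0.     0.444] F [ 0.2 -0.3  0.1] gap 0.0548
```

View pics/w2.png

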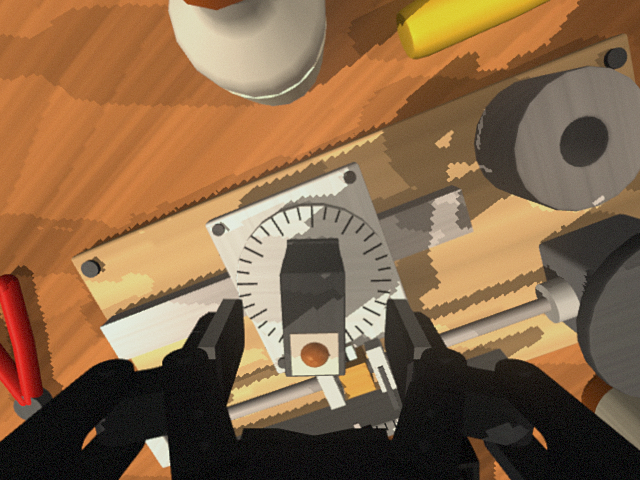

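The fingers at (240) and (385) px straddle the sink (280–345) evenly, so I'll close.

>>> {"method": "send_rows", "body": {"plan": [[0, 0, 0, 0, 0, 0], [0, 0, 0, 0, 0, 0], [0, 0, 0, 0, 0, 0], [0, 0, 0, 0, 0, 0], [0, 0, 0, 0, 0, 0], [0, 0, 0, 0, 0, 0], [0, 0, 0, 0, 0, 0], [0, 0, 0, 0, 0, 0], [0, 0, 0, 0, 0, 0], [0, 0, 0, 0, 0, 0]], "claw": 15, "newtons": 40}}

```text
clock: 5.6
tcp_pos: [0.5134, -0.0953, 0.0558]
orientation: [0.654, 0.269, 0.654, -0.269]
wrist_force: [-1.7, 0.5, 4.9]
finger_gap: 0.022
```

```bash
python3 - <<'E'
from h import *
stat();d=cam("wrist"); crop(d,"w3.png",200,150,240,180,3.3)
E
```

```text
t 5.6 tcp [ 0.5134 -0.0953  0.0558] x [ 0. -0. -1.] y [0.704 0.71  0.   ] yaw_y 45.2 j [-0.337  0.309 -0.348  0.914  0.     0.444] F [-1.7  0.5  4.9] gap 0.022
```

View pics/w3.png

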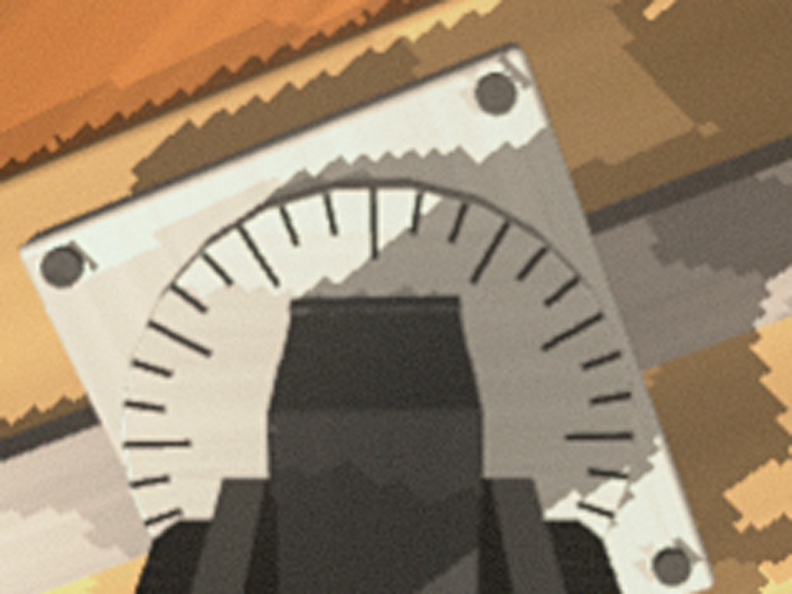

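```bash
python3 - <<'E'
from h import *
d=cam("wrist")
c=lambda x,y:(200+x/3.3-.35,150+y/3.3-.35)
P={k:onz(d,*c(*v),z)[:2] for k,v,z in [("A",(62,265),.038),("B",(495,92),.038),("C",(672,567),.038),("eA",(22,247),.037),("eB",(515,45),.037),("t1",(374,188),.045),("t2",(374,258),.045),("h1",(125,443),.045),("h2",(632,436),.045),("q1",(155,325),.045),("q3",(603,317),.045)]}
a=lambda m,n: round(np.degrees(np.arctan2(*(P[n]-P[m])[::-1])),2)
print("screws AB",a("A","B"),"BC",a("B","C"),"edge",a("eA","eB"),"tick180",a("t1","t2"),"±90 line",a("h1","h2"),"60s",a("q1","q3"))
E
```

```text
screws AB 67.08 BC -22.91 edge 67.41 tick180 -44.82 ±90 line 46.08 60s 46.3
```

>>> {"method": "send_rows", "body": {"plan": [[0, 0, 0, -5, 0, 0], [0, 0, 0, -13, 0, 0], [0, 0, 0, -21, 0, 0], [0, 0, 0, -29, 0, 0], [0, 0, 0, -37, 0, 0], [0, 0, 0, -45, 0, 0], [0, 0, 0, -53, 0, 0], [0, 0, 0, -58, 0, 0], [0, 0, 0, -61.5, 0, 0], [0, 0, 0, -61.5, 0, 0]]}}

```text
clock: 6.95
tcp_pos: [0.5133, -0.0959, 0.0558]
orientation: [0.699, -0.103, 0.7, 0.103]
wrist_force: [-1.3, -2.2, 5.1]
finger_gap: 0.0226
```

```bash
python3 - <<'E'
from h import *
stat();d=cam("wrist"); crop(d,"w4.png",200,150,240,180,3.3);cv2.imwrite("pics/w4f.png",d["frame"])
d=cam("top"); crop(d,"t4.png",280,185,200,150,4)
E
```

```text
t 6.95 tcp [ 0.5133 -0.0959  0.0558] x [-0.    -0.001 -1.   ] y [-0.288  0.958 -0.001] yaw_y 106.8 j [-0.338  0.309 -0.348  0.914 -0.001 -0.63 ] F [-1.3 -2.2  5.1] gap 0.0226
```

View pics/w4.png

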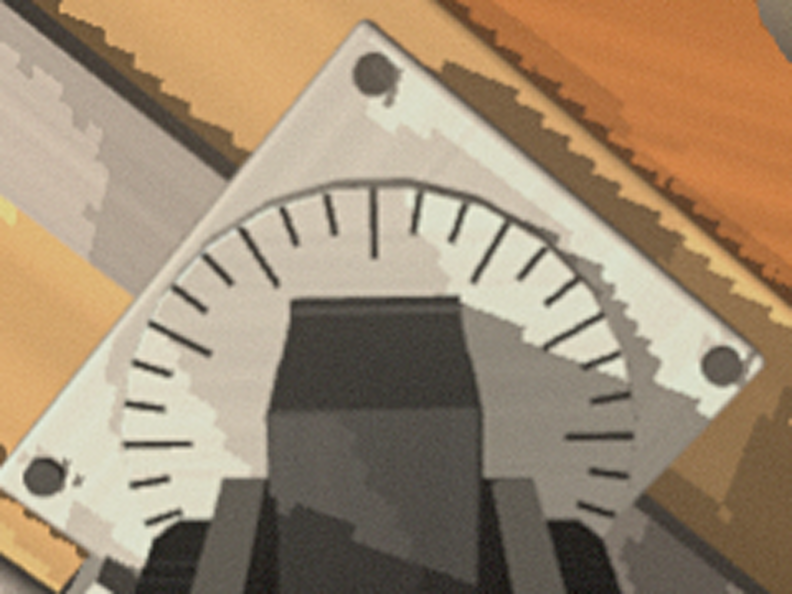

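View pics/w4f.png

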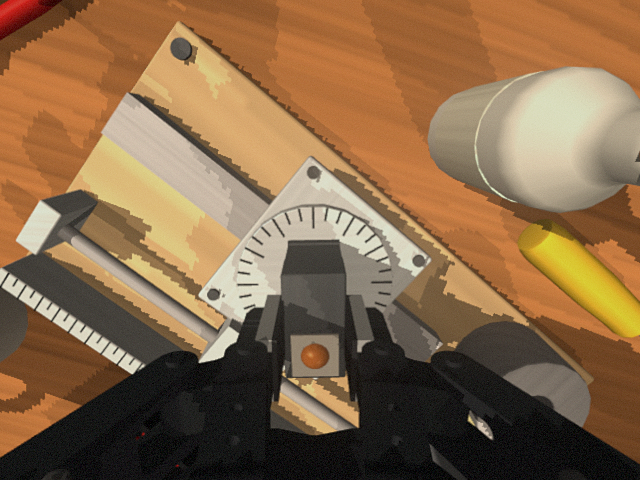

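```bash
python3 - <<'E'
from h import *
d=cam("wrist")
c=lambda x,y:(200+x/3.3-.35,150+y/3.3-.35)
P={k:onz(d,*c(*v),z)[:2] for k,v,z in [("A",(43,477),.038),("B",(375,75),.038),("C",(722,366),.038),("t1",(374,188),.045),("t2",(374,258),.045),("h1",(125,443),.045),("h2",(632,436),.045),("q1",(155,325),.045),("q3",(603,317),.045)]}
a=lambda m,n: round(np.degrees(np.arctan2(*(P[n]-P[m])[::-1])),2)
print("screws AB",a("A","B"),"BC",a("B","C"),"tick180",a("t1","t2"),"±90 line",a("h1","h2"),"60s",a("q1","q3"))
E
```

```text
screws AB 156.84 BC 67.02 tick180 16.66 ±90 line 107.6 60s 107.81
```

>>> {"method": "send_rows", "body": {"plan": [[0, 0, 0, 0, 0, 0], [0, 0, 0, 0, 0, 0], [0, 0, 0, 0, 0, 0], [0, 0, 0, 0, 0, 0], [-8, 0, 0, 0, 0, 0], [-30, 0, 0, 0, 0, 0], [-60, 0, -8, 0, 0, 0], [-90, 0, -16, 0, 0, 0], [-110, 0, -25, 0, 0, 0], [-120, 0, -25, 0, 0, 0]], "claw": 60}}

```text
clock: 8.35
tcp_pos: [0.4897, -0.1027, 0.1773]
orientation: [0.7, -0.103, 0.699, 0.102]
wrist_force: [-0.3, -0.2, 0.8]
finger_gap: 0.0598
```

```bash
python3 - <<'E'
from h import *
stat();d=cam("wrist"); cv2.imwrite("pics/w5.png",d["frame"]); crop(d,"w5c.png",240,200,160,120,5)
E
```

```text
t 8.35 tcp [ 0.4897 -0.1027  0.1773] x [ 0.002 -0.001 -1.   ] y [-0.288  0.958 -0.001] yaw_y 106.7 j [-0.367  0.179 -0.203  1.187  0.    -0.659] F [-0.3 -0.2  0.8] gap 0.0598
```

View pics/w5.png

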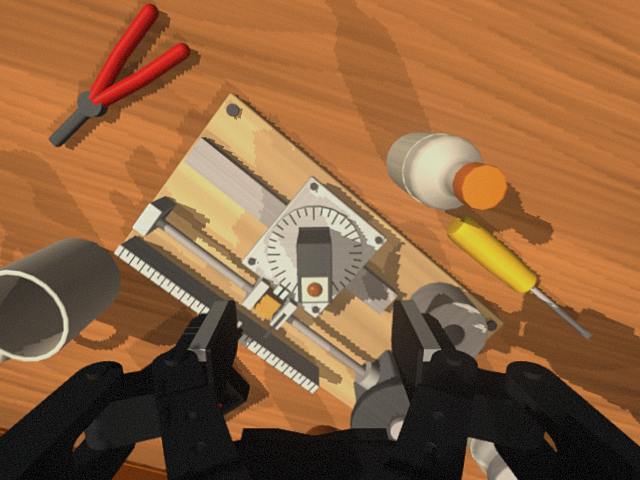

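View pics/w5c.png

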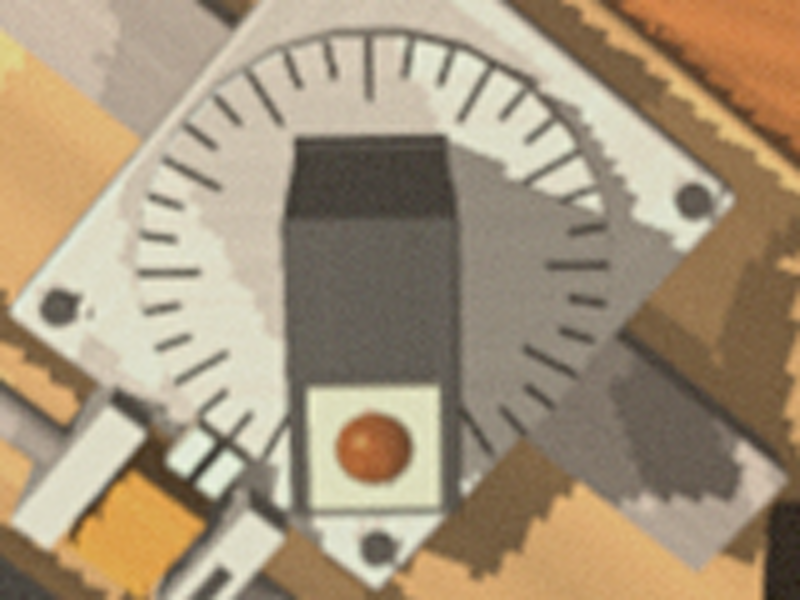

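```bash
python3 - <<'E'
from h import *
toward([.5943,.0276,.165])
E
```

```text
shift mm [ 13.1  95.1 137. ]
```

>>> {"method": "send_rows", "body": {"plan": [[2, 10, 14, 0, 0, 0], [4, 26, 38, 0, 0, 0], [6, 44, 64, 0, 0, 0], [8, 62, 90, 0, 0, 0], [10, 79, 114, 0, 0, 0], [12, 90, 130, 0, 0, 0], [12, 95, 137, 0, 0, 0], [12, 95, 137, 0, 0, 0], [12, 95, 137, 0, 0, 0], [12, 95, 137, 0, 0, 0]], "claw": 45}}

```text
clock: 9.65
tcp_pos: [0.593, 0.0272, 0.1638]
orientation: [0.7, -0.103, 0.7, 0.103]
wrist_force: [0.6, 0.3, -0.1]
finger_gap: 0.0451
```

```bash
python3 - <<'E'
from h import *
stat();d=cam("wrist"); cv2.imwrite("pics/w6.png",d["frame"]); crop(d,"w6c.png",220,180,200,150,4)
E
```

```text
t 9.65 tcp [0.593  0.0272 0.1638] x [ 0. -0. -1.] y [-0.287  0.958 -0.   ] yaw_y 106.7 j [-0.089  0.364  0.013  1.22  -0.    -0.38 ] F [ 0.6  0.3 -0.1] gap 0.0451
```

View pics/w6.png

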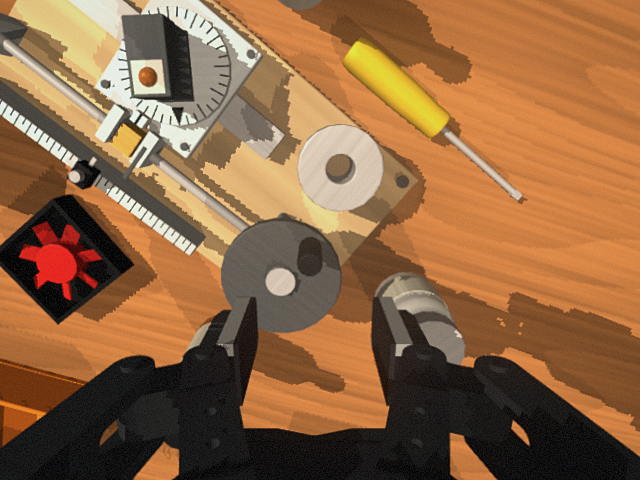

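View pics/w6c.png

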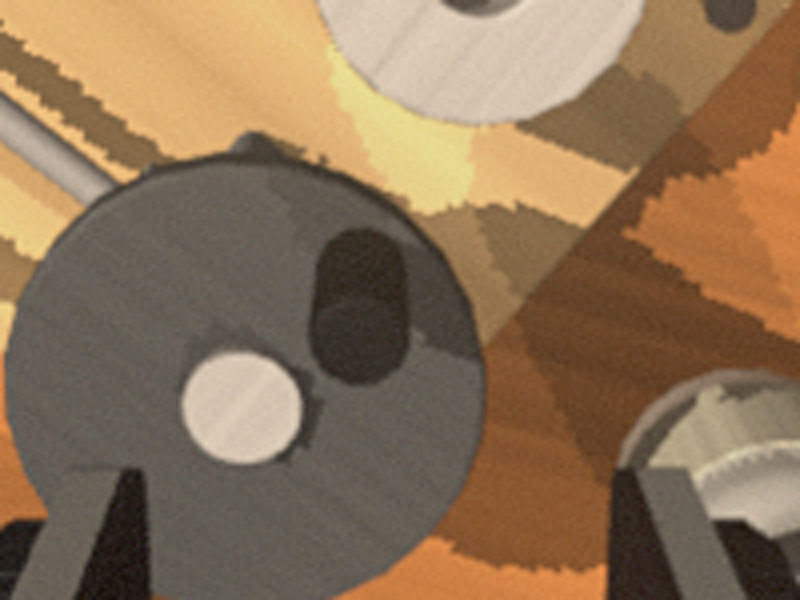

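```bash
python3 - <<'E'
from h import *
d=cam("wrist")
c=lambda x,y:(220+x/4-.375,180+y/4-.375)
for n,u,z in [("knobtop",c(360,337),.1175),("knobbot",c(361,274),.0805),("hub",c(242,407),.084),("rim",c(245,382),.078)]:
    print(n,onz(d,*u,z).round(4))
# ellipse-free rim fit from points
pts=[c(5,380),c(485,375),c(248,160),c(60,225),c(430,225),c(385,590)]
P=np.array([onz(d,*p,.078)[:2] for p in pts]); A=np.c_[2*P,np.ones(len(P))]; s=np.linalg.lstsq(A,(P**2).sum(1),rcond=None)[0]; print("rimfit",s[:2],np.sqrt(s[2]+s[0]**2+s[1]**2))
E
```

```text
knobtop [0.5971 0.0259 0.1175]
knobbot [0.5992 0.0263 0.0805]
hub [0.6263 0.0135 0.084 ]
rim [0.6242 0.0129 0.078 ]
rimfit [0.62711729 0.01421093] 0.04270605421261878
```

```bash
python3 - <<'E'
from h import *
toward([.597,.026,.085])
E
```

```text
shift mm [78.8 -2.5  3.3]
```

>>> {"method": "send_rows", "body": {"plan": [[5, -2, 3, 0, 0, 0], [18, -2, 3, 0, 0, 0], [33, -2, 3, 0, 0, 0], [48, -2, 3, 0, 0, 0], [62, -2, 3, 0, 0, 0], [73, -2, 3, 0, 0, 0], [78, -2, 3, 0, 0, 0], [78, -2, 3, 0, 0, 0], [78, -2, 3, 0, 0, 0], [78, -2, 3, 0, 0, 0]], "claw": 45}}

```text
clock: 11.0
tcp_pos: [0.5971, 0.0269, 0.0861]
orientation: [0.7, -0.103, 0.699, 0.103]
wrist_force: [1.1, -0.1, 0.3]
finger_gap: 0.0449
```

>>> {"method": "send_rows", "body": {"plan": [[0, 0, 0, 0, 0, 0], [0, 0, 0, 0, 0, 0], [0, 0, 0, 0, 0, 0], [0, 0, 0, 0, 0, 0], [0, 0, 0, 0, 0, 0], [0, 0, 0, 0, 0, 0], [0, 0, 0, 0, 0, 0], [0, 0, 0, 0, 0, 0], [0, 0, 0, 0, 0, 0], [0, 0, 0, 0, 0, 0]], "claw": 8, "newtons": 25}}

```text
clock: 12.25
tcp_pos: [0.5973, 0.0267, 0.0859]
orientation: [0.7, -0.103, 0.699, 0.103]
wrist_force: [4.0, -3.0, 5.0]
finger_gap: 0.013
```

```bash
python3 - <<'E'
from h import *
stat();d=cam("wrist"); cv2.imwrite("pics/w7.png",d["frame"])
E
```

```text
t 12.25 tcp [0.5973 0.0267 0.0859] x [ 0.001 -0.    -1.   ] y [-0.288  0.958 -0.001] yaw_y 106.7 j [-0.089  0.416 -0.107  1.047 -0.    -0.382] F [ 4. -3.  5.] gap 0.013
```

View pics/w7.png

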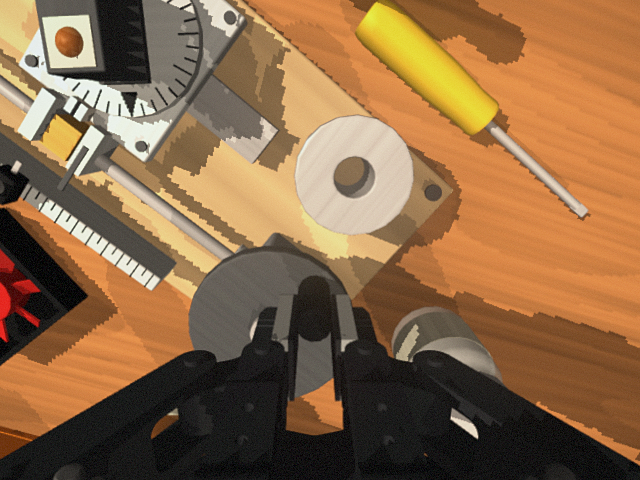

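```bash
cat >> h.py <<'E'
def rows(phi0,dphis,r=32,yaw=106.7):
    D=np.radians
    o=[]
    for a in dphis:
        p=phi0+a
        o.append([0,round(r*(np.cos(D(p-yaw))-np.cos(D(phi0-yaw))),1),round(r*(np.cos(D(p-yaw+90))-np.cos(D(phi0-yaw+90))),1),0,0,0])
    print(o)
E
python3 - <<'E'
from h import *
rows(156,[4,14,28,46,64,82,100,118,136,154])
E
```

```text
[[0, np.float64(-1.7), np.float64(-1.4), 0, 0, 0], [0, np.float64(-6.5), np.float64(-4.3), 0, 0, 0], [0, np.float64(-13.8), np.float64(-7.0), 0, 0, 0], [0, np.float64(-23.8), np.float64(-7.6), 0, 0, 0], [0, np.float64(-33.5), np.float64(-5.1), 0, 0, 0], [0, np.float64(-42.0), np.float64(0.2), 0, 0, 0], [0, np.float64(-48.4), np.float64(7.9), 0, 0, 0], [0, np.float64(-52.1), np.float64(17.2), 0, 0, 0], [0, np.float64(-52.7), np.float64(27.2), 0, 0, 0], [0, np.float64(-50.3), np.float64(36.9), 0, 0, 0]]
```

>>> {"method": "send_rows", "body": {"plan": [[0, -1.7, -1.4, 0, 0, 0], [0, -6.5, -4.3, 0, 0, 0], [0, -13.8, -7.0, 0, 0, 0], [0, -23.8, -7.6, 0, 0, 0], [0, -33.5, -5.1, 0, 0, 0], [0, -42.0, 0.2, 0, 0, 0], [0, -48.4, 7.9, 0, 0, 0], [0, -52.1, 17.2, 0, 0, 0], [0, -52.7, 27.2, 0, 0, 0], [0, -50.3, 36.9, 0, 0, 0]]}}

```text
clock: 13.55
tcp_pos: [0.6454, -0.0125, 0.0858]
orientation: [0.699, -0.103, 0.701, 0.102]
wrist_force: [-0.1, -4.5, 8.5]
finger_gap: 0.013
```

```bash
python3 - <<'E'
from h import *
stat();rows(310,np.arange(1,11)*20.6)
d=cam("wrist"); cv2.imwrite("pics/w8.png",d["frame"])
E
```

```text
t 13.55 tcp [ 0.6454 -0.0125  0.0858] x [-0.002 -0.003 -1.   ] y [-0.287  0.958 -0.002] yaw_y 106.7 j [-0.142  0.506  0.037  1.104 -0.003 -0.433] F [-0.1 -4.5  8.5] gap 0.013
[[0, np.float64(6.3), np.float64(9.5), 0, 0, 0], [0, np.float64(15.6), np.float64(16.2), 0, 0, 0], [0, np.float64(26.7), np.float64(19.2), 0, 0, 0], [0, np.float64(38.0), np.float64(18.1), 0, 0, 0], [0, np.float64(48.3), np.float64(13.1), 0, 0, 0], [0, np.float64(56.2), np.float64(4.8), 0, 0, 0], [0, np.float64(60.6), np.float64(-5.7), 0, 0, 0], [0, np.float64(61.1), np.float64(-17.2), 0, 0, 0], [0, np.float64(57.5), np.float64(-28.0), 0, 0, 0], [0, np.float64(50.3), np.float64(-36.9), 0, 0, 0]]
```

View pics/w8.png

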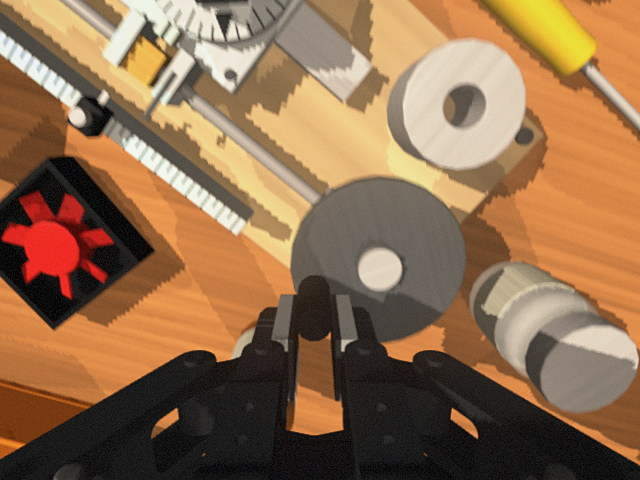

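>>> {"method": "send_rows", "body": {"plan": [[0, 6.3, 9.5, 0, 0, 0], [0, 15.6, 16.2, 0, 0, 0], [0, 26.7, 19.2, 0, 0, 0], [0, 38.0, 18.1, 0, 0, 0], [0, 48.3, 13.1, 0, 0, 0], [0, 56.2, 4.8, 0, 0, 0], [0, 60.6, -5.7, 0, 0, 0], [0, 61.1, -17.2, 0, 0, 0], [0, 57.5, -28.0, 0, 0, 0], [0, 50.3, -36.9, 0, 0, 0]]}}

```text
clock: 14.85
tcp_pos: [0.5972, 0.0269, 0.0858]
orientation: [0.7, -0.103, 0.699, 0.103]
wrist_force: [7.2, -0.4, 1.6]
finger_gap: 0.0132
```

```bash
python3 - <<'E'
from h import *
stat();rows(156,np.arange(1,11)*18)
rows(336,np.arange(1,11)*18)
d=cam("wrist"); cv2.imwrite("pics/w9.png",d["frame"])
E
```

```text
t 14.85 tcp [0.5972 0.0269 0.0858] x [ 0.002  0.001 -1.   ] y [-0.288  0.957  0.   ] yaw_y 106.8 j [-9.000e-02  4.150e-01 -1.080e-01  1.046e+00  1.000e-03 -3.820e-01] F [ 7.2 -0.4  1.6] gap 0.0132
[[0, np.float64(-8.5), np.float64(-5.3), 0, 0, 0], [0, np.float64(-18.2), np.float64(-7.6), 0, 0, 0], [0, np.float64(-28.2), np.float64(-6.9), 0, 0, 0], [0, np.float64(-37.5), np.float64(-3.1), 0, 0, 0], [0, np.float64(-45.1), np.float64(3.4), 0, 0, 0], [0, np.float64(-50.4), np.float64(11.9), 0, 0, 0], [0, np.float64(-52.8), np.float64(21.6), 0, 0, 0], [0, np.float64(-52.0), np.float64(31.6), 0, 0, 0], [0, np.float64(-48.2), np.float64(40.9), 0, 0, 0], [0, np.float64(-41.7), np.float64(48.5), 0, 0, 0]]
[[0, np.float64(8.5), np.float64(5.3), 0, 0, 0], [0, np.float64(18.2), np.float64(7.6), 0, 0, 0], [0, np.float64(28.2), np.float64(6.9), 0, 0, 0], [0, np.float64(37.5), np.float64(3.1), 0, 0, 0], [0, np.float64(45.1), np.float64(-3.4), 0, 0, 0], [0, np.float64(50.4), np.float64(-11.9), 0, 0, 0], [0, np.float64(52.8), np.float64(-21.6), 0, 0, 0], [0, np.float64(52.0), np.float64(-31.6), 0, 0, 0], [0, np.float64(48.2), np.float64(-40.9), 0, 0, 0], [0, np.float64(41.7), np.float64(-48.5), 0, 0, 0]]
```

View pics/w9.png

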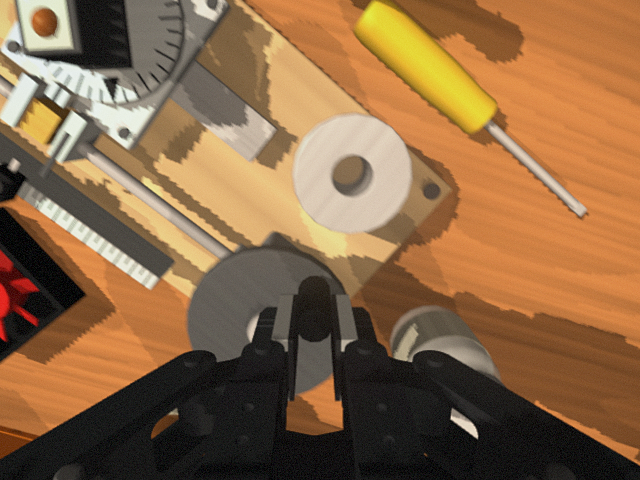

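>>> {"method": "send_rows", "body": {"plan": [[0, -8.5, -5.3, 0, 0, 0], [0, -18.2, -7.6, 0, 0, 0], [0, -28.2, -6.9, 0, 0, 0], [0, -37.5, -3.1, 0, 0, 0], [0, -45.1, 3.4, 0, 0, 0], [0, -50.4, 11.9, 0, 0, 0], [0, -52.8, 21.6, 0, 0, 0], [0, -52.0, 31.6, 0, 0, 0], [0, -48.2, 40.9, 0, 0, 0], [0, -41.7, 48.5, 0, 0, 0]]}}

```text
clock: 16.15
tcp_pos: [0.6551, -0.0008, 0.0858]
orientation: [0.699, -0.103, 0.7, 0.102]
wrist_force: [1.3, -5.2, 7.2]
finger_gap: 0.0128
```

>>> {"method": "send_rows", "body": {"plan": [[0, 8.5, 5.3, 0, 0, 0], [0, 18.2, 7.6, 0, 0, 0], [0, 28.2, 6.9, 0, 0, 0], [0, 37.5, 3.1, 0, 0, 0], [0, 45.1, -3.4, 0, 0, 0], [0, 50.4, -11.9, 0, 0, 0], [0, 52.8, -21.6, 0, 0, 0], [0, 52.0, -31.6, 0, 0, 0], [0, 48.2, -40.9, 0, 0, 0], [0, 41.7, -48.5, 0, 0, 0]]}}

```text
clock: 17.4
tcp_pos: [0.5972, 0.0268, 0.0859]
orientation: [0.7, -0.103, 0.699, 0.103]
wrist_force: [7.0, -0.7, 3.8]
finger_gap: 0.0131
```

```bash
python3 - <<'E'
from h import *
stat()
d=cam("wrist"); crop(d,"w10.png",0,80,160,120,5); crop(cam("top"),"t10.png",370,215,80,60,10)
E
```

```text
t 17.4 tcp [0.5972 0.0268 0.0859] x [ 0.002  0.001 -1.   ] y [-0.288  0.958  0.   ] yaw_y 106.8 j [-9.000e-02  4.150e-01 -1.080e-01  1.046e+00  1.000e-03 -3.820e-01] F [ 7.  -0.7  3.8] gap 0.0131
```

View pics/w10.png

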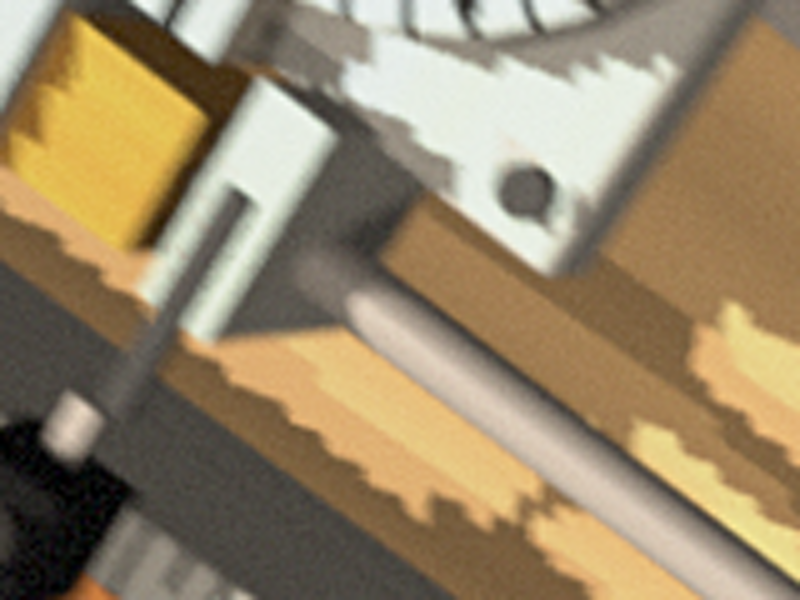

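View pics/t10.png

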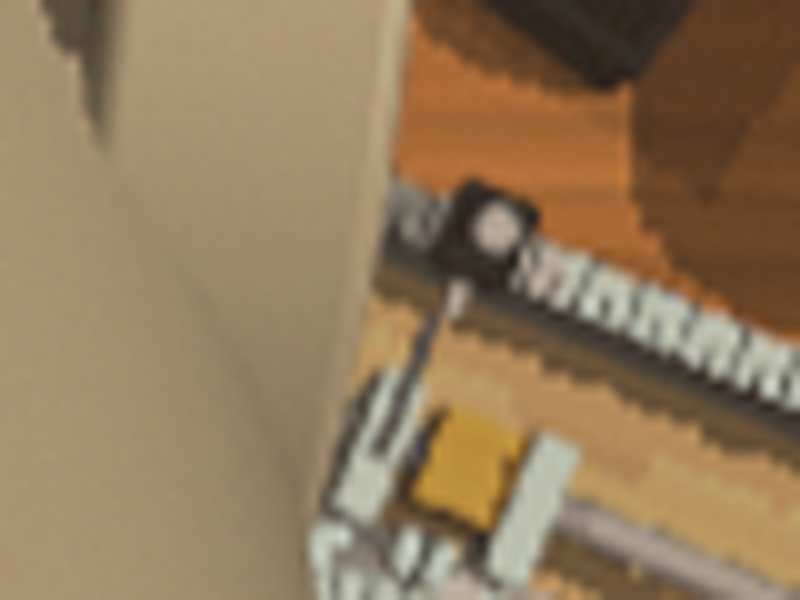

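```bash
python3 - <<'E'
from h import *
d=cam("wrist")
c=lambda x,y:(0+x/5-.4,80+y/5-.4)
# points along pointer & marker blade at z=.046 plane, in jig frame
for n,p in [("ptr base",(238,195)),("ptr mid",(180,300)),("ptr tip",(115,408)),("mk tip",(80,405)),("mk mid",(72,428)),("mk base",(60,450))]:
    w=onz(d,*c(*p),.046); print(n,(R.from_euler('z',np.radians(22.95)).apply(w-[.514,-.0955,0])*1000).round(2))
rows(156,np.arange(1,11)*18)
rows(336,[15,30,44,54,58,60,60,60,60,60])
E
```

```text
ptr base [ 56.43 -10.48  46.  ]
ptr mid [ 69.59 -10.14  46.  ]
ptr tip [ 83.95 -10.28  46.  ]
mk tip [ 86.09 -13.43  46.  ]
mk mid [ 88.81 -12.97  46.  ]
mk base [ 91.74 -12.91  46.  ]
[[0, np.float64(-8.5), np.float64(-5.3), 0, 0, 0], [0, np.float64(-18.2), np.float64(-7.6), 0, 0, 0], [0, np.float64(-28.2), np.float64(-6.9), 0, 0, 0], [0, np.float64(-37.5), np.float64(-3.1), 0, 0, 0], [0, np.float64(-45.1), np.float64(3.4), 0, 0, 0], [0, np.float64(-50.4), np.float64(11.9), 0, 0, 0], [0, np.float64(-52.8), np.float64(21.6), 0, 0, 0], [0, np.float64(-52.0), np.float64(31.6), 0, 0, 0], [0, np.float64(-48.2), np.float64(40.9), 0, 0, 0], [0, np.float64(-41.7), np.float64(48.5), 0, 0, 0]]
[[0, np.float64(7.0), np.float64(4.6), 0, 0, 0], [0, np.float64(14.9), np.float64(7.2), 0, 0, 0], [0, np.float64(22.7), np.float64(7.7), 0, 0, 0], [0, np.float64(28.2), np.float64(6.9), 0, 0, 0], [0, np.float64(30.4), np.float64(6.3), 0, 0, 0], [0, np.float64(31.4), np.float64(5.9), 0, 0, 0], [0, np.float64(31.4), np.float64(5.9), 0, 0, 0], [0, np.float64(31.4), np.float64(5.9), 0, 0, 0], [0, np.float64(31.4), np.float64(5.9), 0, 0, 0], [0, np.float64(31.4), np.float64(5.9), 0, 0, 0]]
```

```bash
python3 - <<'E'
from h import *
rows(336,[18,36,54,72,90,105,115,120,120,120])
E
```

```text
[[0, np.float64(8.5), np.float64(5.3), 0, 0, 0], [0, np.float64(18.2), np.float64(7.6), 0, 0, 0], [0, np.float64(28.2), np.float64(6.9), 0, 0, 0], [0, np.float64(37.5), np.float64(3.1), 0, 0, 0], [0, np.float64(45.1), np.float64(-3.4), 0, 0, 0], [0, np.float64(49.7), np.float64(-10.4), 0, 0, 0], [0, np.float64(51.7), np.float64(-15.6), 0, 0, 0], [0, np.float64(52.3), np.float64(-18.3), 0, 0, 0], [0, np.float64(52.3), np.float64(-18.3), 0, 0, 0], [0, np.float64(52.3), np.float64(-18.3), 0, 0, 0]]
```

>>> {"method": "send_rows", "body": {"plan": [[0, -8.5, -5.3, 0, 0, 0], [0, -18.2, -7.6, 0, 0, 0], [0, -28.2, -6.9, 0, 0, 0], [0, -37.5, -3.1, 0, 0, 0], [0, -45.1, 3.4, 0, 0, 0], [0, -50.4, 11.9, 0, 0, 0], [0, -52.8, 21.6, 0, 0, 0], [0, -52.0, 31.6, 0, 0, 0], [0, -48.2, 40.9, 0, 0, 0], [0, -41.7, 48.5, 0, 0, 0]]}}

```text
clock: 18.8
tcp_pos: [0.6551, -0.0008, 0.0858]
orientation: [0.699, -0.103, 0.7, 0.102]
wrist_force: [1.0, -4.6, 7.5]
finger_gap: 0.0128
```

>>> {"method": "send_rows", "body": {"plan": [[0, 8.5, 5.3, 0, 0, 0], [0, 18.2, 7.6, 0, 0, 0], [0, 28.2, 6.9, 0, 0, 0], [0, 37.5, 3.1, 0, 0, 0], [0, 45.1, -3.4, 0, 0, 0], [0, 49.7, -10.4, 0, 0, 0], [0, 51.7, -15.6, 0, 0, 0], [0, 52.3, -18.3, 0, 0, 0], [0, 52.3, -18.3, 0, 0, 0], [0, 52.3, -18.3, 0, 0, 0]]}}

```text
clock: 20.05
tcp_pos: [0.6216, 0.0449, 0.0858]
orientation: [0.699, -0.103, 0.7, 0.102]
wrist_force: [-0.0, -1.3, 7.7]
finger_gap: 0.013
```

```bash
python3 - <<'E'
from h import *
stat()
d=cam("wrist"); cv2.imwrite("pics/w11.png",d["frame"]); crop(d,"w11c.png",0,60,160,120,5); crop(cam("top"),"t11.png",370,215,80,60,10)
E
```

```text
t 20.05 tcp [0.6216 0.0449 0.0858] x [-0.001 -0.001 -1.   ] y [-0.288  0.958 -0.001] yaw_y 106.7 j [-5.600e-02  4.640e-01 -3.100e-02  1.077e+00 -1.000e-03 -3.480e-01] F [-0.  -1.3  7.7] gap 0.013
```

View pics/w11c.png

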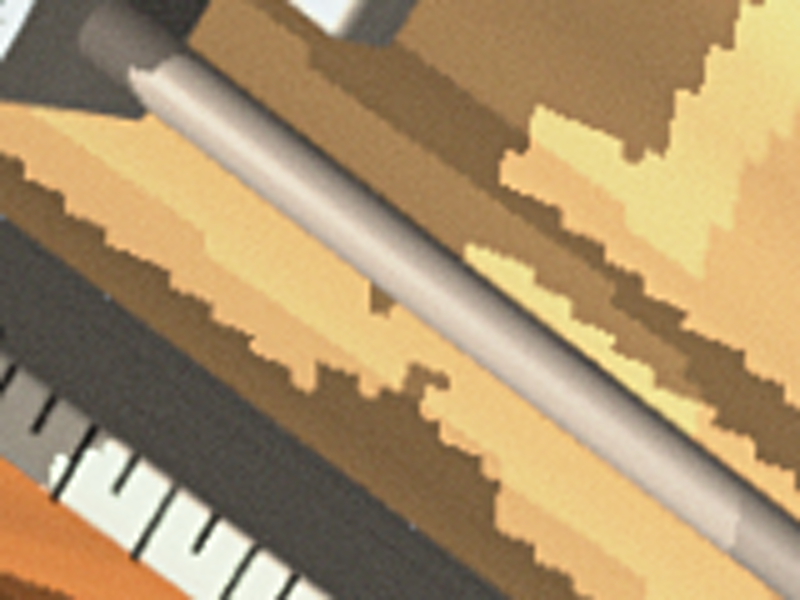

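View pics/t11.png

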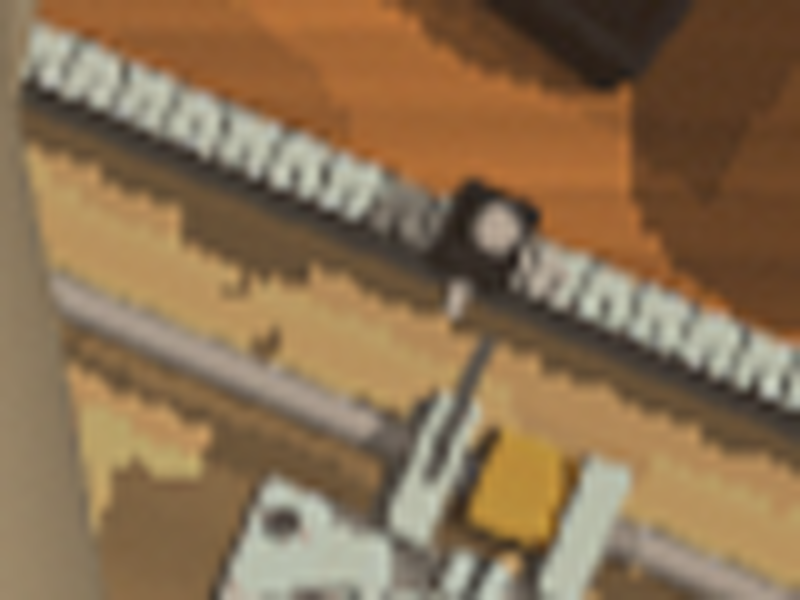

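```bash
python3 - <<'E'
from h import *
d=cam("top")
c=lambda x,y:(370+x/10-.45,215+y/10-.45)
for n,p in [("t10 ptr base",(382,440)),("t10 ptr tip",(437,315)),("ptr base",(432,470)),("ptr mid",(460,405)),("ptr tip",(487,342)),("mk tip",(455,315)),("mk base",(462,287))]:
    w=onz(d,*c(*p),.046); print(n,(R.from_euler('z',np.radians(22.95)).apply(w-[.514,-.0955,0])*1000).round(2))
E
```

```text
t10 ptr base [57.25 -6.59 46.  ]
t10 ptr tip [81.86 -7.1  46.  ]
ptr base [ 55.88 -16.78  46.  ]
ptr mid [ 68.6  -16.96  46.  ]
ptr tip [ 80.96 -17.12  46.  ]
mk tip [ 83.15 -10.05  46.  ]
mk base [88.3 -9.3 46. ]
```

```bash
python3 - <<'E'
from h import *
rows(96,-np.array([5,18,36,54,72,90,108,126,144,162]))
rows(96-162,-np.array([18,36,54,72,90,108,126,144,158,168]))
E
```

```text
[[0, np.float64(-0.6), np.float64(2.7), 0, 0, 0], [0, np.float64(-3.4), np.float64(9.4), 0, 0, 0], [0, np.float64(-9.5), np.float64(17.3), 0, 0, 0], [0, np.float64(-17.8), np.float64(23.0), 0, 0, 0], [0, np.float64(-27.4), np.float64(25.8), 0, 0, 0], [0, np.float64(-37.4), np.float64(25.5), 0, 0, 0], [0, np.float64(-46.8), np.float64(22.1), 0, 0, 0], [0, np.float64(-54.7), np.float64(16.0), 0, 0, 0], [0, np.float64(-60.4), np.float64(7.7), 0, 0, 0], [0, np.float64(-63.2), np.float64(-1.9), 0, 0, 0]]
[[0, np.float64(0.3), np.float64(-10.0), 0, 0, 0], [0, np.float64(3.7), np.float64(-19.4), 0, 0, 0], [0, np.float64(9.8), np.float64(-27.4), 0, 0, 0], [0, np.float64(18.1), np.float64(-33.0), 0, 0, 0], [0, np.float64(27.7), np.float64(-35.8), 0, 0, 0], [0, np.float64(37.7), np.float64(-35.5), 0, 0, 0], [0, np.float64(47.1), np.float64(-32.1), 0, 0, 0], [0, np.float64(55.0), np.float64(-26.0), 0, 0, 0], [0, np.float64(59.6), np.float64(-19.7), 0, 0, 0], [0, np.float64(61.9), np.float64(-14.6), 0, 0, 0]]
```

>>> {"method": "send_rows", "body": {"plan": [[0, -0.6, 2.7, 0, 0, 0], [0, -3.4, 9.4, 0, 0, 0], [0, -9.5, 17.3, 0, 0, 0], [0, -17.8, 23.0, 0, 0, 0], [0, -27.4, 25.8, 0, 0, 0], [0, -37.4, 25.5, 0, 0, 0], [0, -46.8, 22.1, 0, 0, 0], [0, -54.7, 16.0, 0, 0, 0], [0, -60.4, 7.7, 0, 0, 0], [0, -63.2, -1.9, 0, 0, 0]]}}

```text
clock: 21.45
tcp_pos: [0.6394, -0.016, 0.0858]
orientation: [0.7, -0.103, 0.699, 0.103]
wrist_force: [3.7, -0.0, 6.4]
finger_gap: 0.0128
```

>>> {"method": "send_rows", "body": {"plan": [[0, 0.3, -10.0, 0, 0, 0], [0, 3.7, -19.4, 0, 0, 0], [0, 9.8, -27.4, 0, 0, 0], [0, 18.1, -33.0, 0, 0, 0], [0, 27.7, -35.8, 0, 0, 0], [0, 37.7, -35.5, 0, 0, 0], [0, 47.1, -32.1, 0, 0, 0], [0, 55.0, -26.0, 0, 0, 0], [0, 59.6, -19.7, 0, 0, 0], [0, 61.9, -14.6, 0, 0, 0]]}}

```text
clock: 22.7
tcp_pos: [0.6067, 0.0386, 0.0858]
orientation: [0.699, -0.104, 0.7, 0.102]
wrist_force: [1.6, -5.7, 7.6]
finger_gap: 0.0128
```

```bash
python3 - <<'E'
from h import *
stat()
d=cam("wrist"); cv2.imwrite("pics/w12.png",d["frame"]); crop(d,"w12c.png",0,60,160,120,5); crop(cam("top"),"t12.png",370,215,80,60,10)
E
```

```text
t 22.7 tcp [0.6067 0.0386 0.0858] x [-0.001 -0.003 -1.   ] y [-0.288  0.958 -0.002] yaw_y 106.7 j [-0.067  0.436 -0.076  1.06  -0.003 -0.359] F [ 1.6 -5.7  7.6] gap 0.0128
```

View pics/w12c.png

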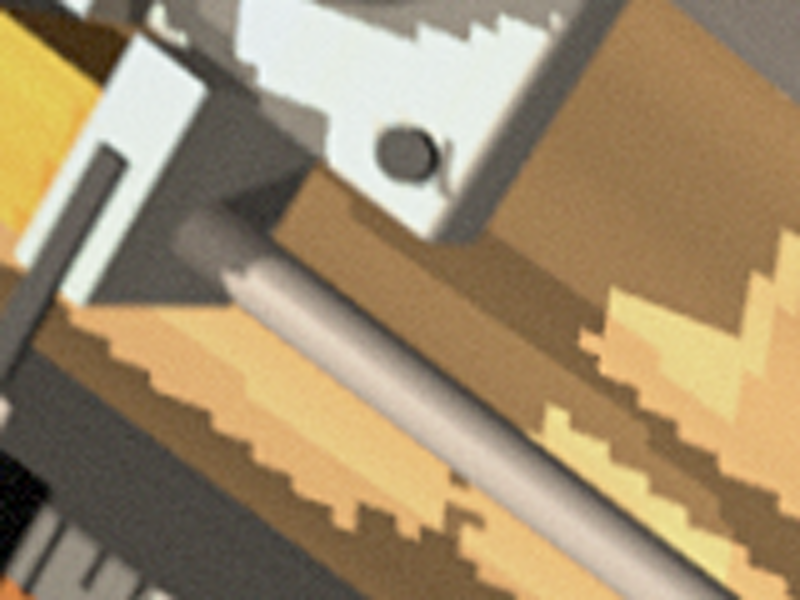

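View pics/t12.png

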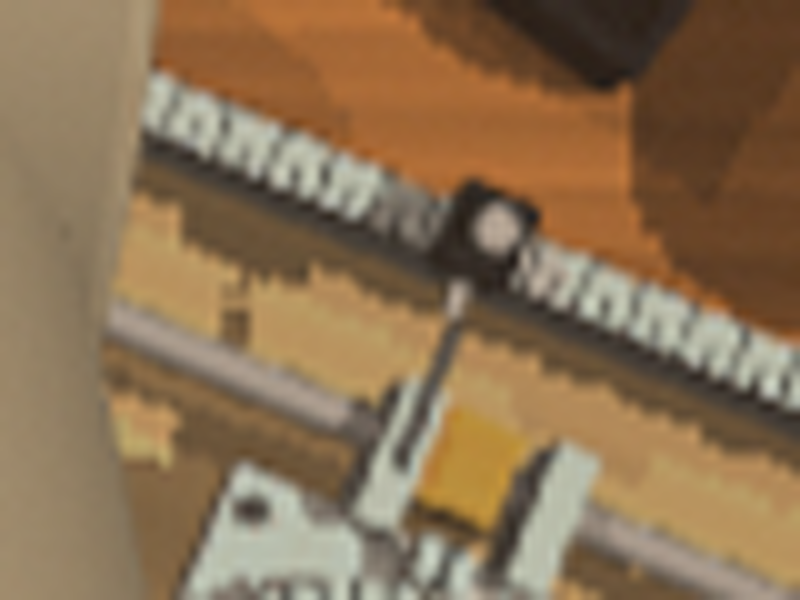

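```bash
python3 - <<'E'
from h import *
d=cam("top")
c=lambda x,y:(370+x/10-.45,215+y/10-.45)
for n,p in [("ptr base",(404,458)),("ptr mid",(430,392)),("ptr tip",(456,328)),("mk tip",(455,315)),("mk base",(462,287))]:
    w=onz(d,*c(*p),.046); print(n,(R.from_euler('z',np.radians(22.95)).apply(w-[.514,-.0955,0])*1000).round(2))
rows(126,-np.array([3,8,14,20,26,29,30,30,30,30]))
E
```

```text
ptr base [ 55.85 -11.4   46.  ]
ptr mid [ 68.6  -11.18  46.  ]
ptr tip [ 81.06 -11.1   46.  ]
mk tip [ 83.15 -10.05  46.  ]
mk base [88.3 -9.3 46. ]
[[0, np.float64(0.5), np.float64(1.6), 0, 0, 0], [0, np.float64(1.2), np.float64(4.3), 0, 0, 0], [0, np.float64(1.7), np.float64(7.6), 0, 0, 0], [0, np.float64(1.8), np.float64(11.0), 0, 0, 0], [0, np.float64(1.6), np.float64(14.3), 0, 0, 0], [0, np.float64(1.3), np.float64(16.0), 0, 0, 0], [0, np.float64(1.2), np.float64(16.5), 0, 0, 0], [0, np.float64(1.2), np.float64(16.5), 0, 0, 0], [0, np.float64(1.2), np.float64(16.5), 0, 0, 0], [0, np.float64(1.2), np.float64(16.5), 0, 0, 0]]
```

>>> {"method": "send_rows", "body": {"plan": [[0, 0.5, 1.6, 0, 0, 0], [0, 1.2, 4.3, 0, 0, 0], [0, 1.7, 7.6, 0, 0, 0], [0, 1.8, 11.0, 0, 0, 0], [0, 1.7, 13.2, 0, 0, 0], [0, 1.7, 13.2, 0, 0, 0], [0, 1.7, 13.2, 0, 0, 0], [0, 1.7, 13.2, 0, 0, 0], [0, 1.7, 13.2, 0, 0, 0], [0, 1.7, 13.2, 0, 0, 0]]}}

```text
clock: 24.1
tcp_pos: [0.618, 0.0442, 0.0858]
orientation: [0.699, -0.103, 0.7, 0.102]
wrist_force: [0.2, -3.7, 8.4]
finger_gap: 0.0127
```

```bash
python3 - <<'E'
from h import *
stat(); crop(cam("top"),"t13.png",390,225,40,30,20)
E
```

```text
t 24.1 tcp [0.618  0.0442 0.0858] x [-0.002 -0.002 -1.   ] y [-0.287  0.958 -0.001] yaw_y 106.7 j [-0.057  0.458 -0.041  1.074 -0.002 -0.349] F [ 0.2 -3.7  8.4] gap 0.0127
```

View pics/t13.png

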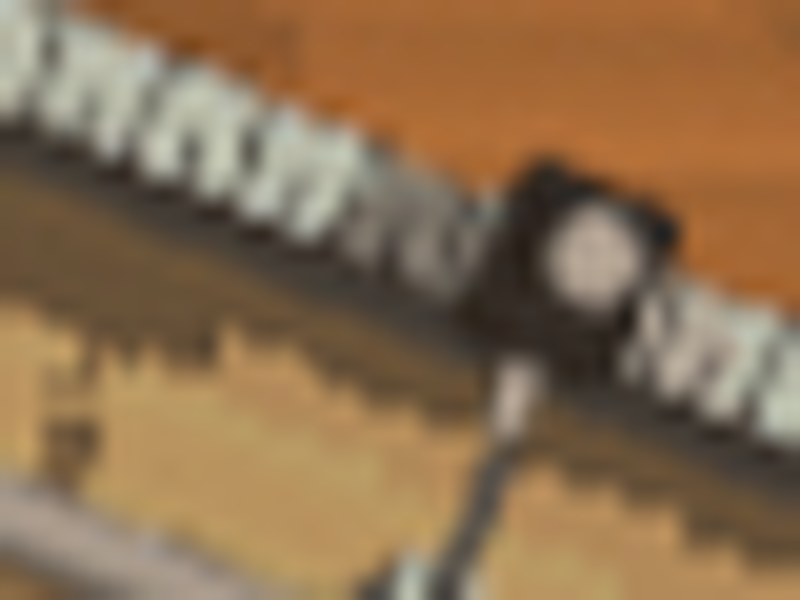

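>>> {"method": "send_rows", "body": {"plan": [[0, 0, 0, 0, 0, 0], [0, 0, 0, 0, 0, 0], [0, 0, 0, 0, 0, 0], [0, 0, 0, 0, 0, 0], [-4, 0, 0, 0, 0, 0], [-15, 0, 0, 0, 0, 0], [-32, 0, 0, 0, 0, 0], [-50, 0, 0, 0, 0, 0], [-60, 0, 0, 0, 0, 0], [-65, 0, 0, 0, 0, 0]], "claw": 40}}

```text
clock: 25.4
tcp_pos: [0.6198, 0.0452, 0.1518]
orientation: [0.7, -0.103, 0.699, 0.103]
wrist_force: [-0.3, 0.5, 0.1]
finger_gap: 0.0398
```

```bash
python3 - <<'E'
from h import *
stat(); toward([.63,-.12,.15])
E
```

```text
t 25.4 tcp [0.6198 0.0452 0.1518] x [ 0.002 -0.    -1.   ] y [-0.288  0.958 -0.001] yaw_y 106.7 j [-0.056  0.421  0.069  1.217  0.    -0.349] F [-0.3  0.5  0.1] gap 0.0398
shift mm [   1.8 -161.1  -37.8]
```

>>> {"method": "send_rows", "body": {"plan": [[0, -12, -3, 0, 0, 0], [0, -40, -9, 0, 0, 0], [0, -72, -17, 0, 0, 0], [0, -104, -25, 0, 0, 0], [0, -134, -32, 0, 0, 0], [0, -153, -36, 0, 0, 0], [0, -161, -38, 0, 0, 0], [0, -161, -38, 0, 0, 0], [0, -161, -38, 0, 0, 0], [0, -161, -38, 0, 0, 0]]}}

```text
clock: 26.65
tcp_pos: [0.6293, -0.1189, 0.1506]
orientation: [0.7, -0.103, 0.699, 0.104]
wrist_force: [-1.1, -0.3, -0.4]
finger_gap: 0.04
```

```bash
python3 - <<'E'
from h import *
stat(); d=cam("wrist"); cv2.imwrite("pics/w14.png",d["frame"])
crop(cam("top"),"t14.png",390,225,40,30,20)
E
```

```text
t 26.65 tcp [ 0.6293 -0.1189  0.1506] x [ 0.  0. -1.] y [-0.289  0.957  0.   ] yaw_y 106.8 j [-0.312  0.46   0.126  1.237  0.    -0.606] F [-1.1 -0.3 -0.4] gap 0.04
```

View pics/w14.png

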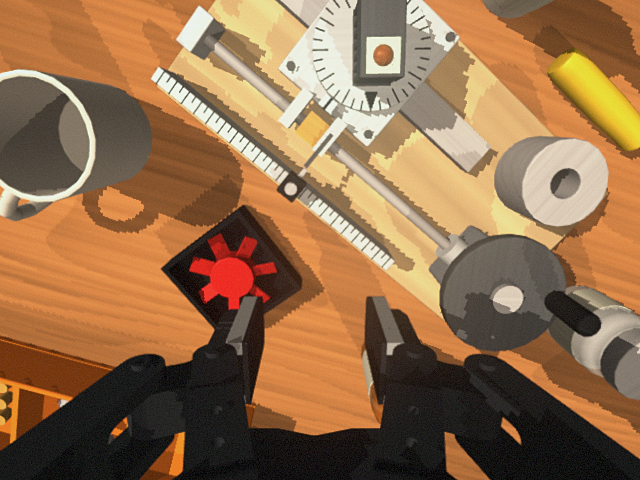

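```bash
python3 - <<'E'
from h import *
d=cam("wrist"); crop(d,"w14c.png",270,90,100,75,8); crop(d,"w14d.png",260,20,200,150,4)
E
```

```text
(no output)
```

View pics/w14c.png

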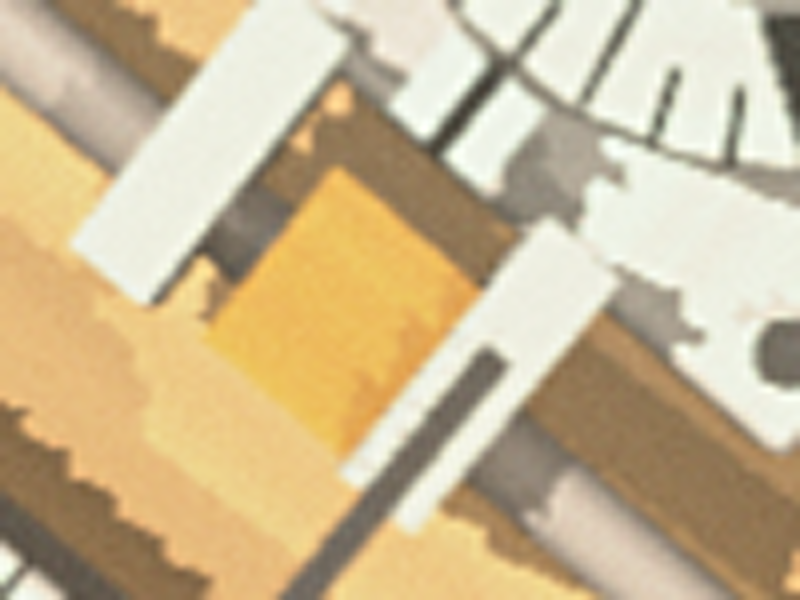

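View pics/w14d.png

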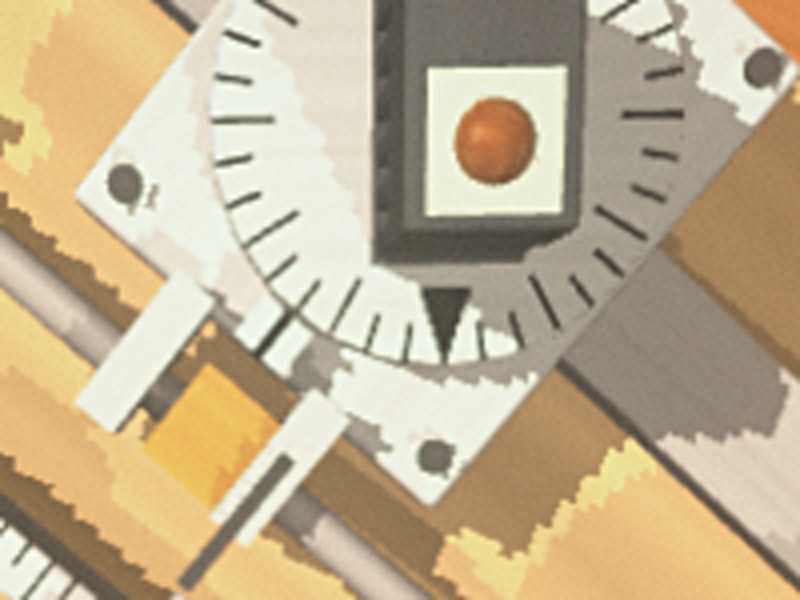

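```bash
python3 - <<'E'
from h import *
d=cam("wrist"); crop(d,"w14e.png",270,120,80,80,9)
E
```

```text
(no output)
```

View pics/w14e.png

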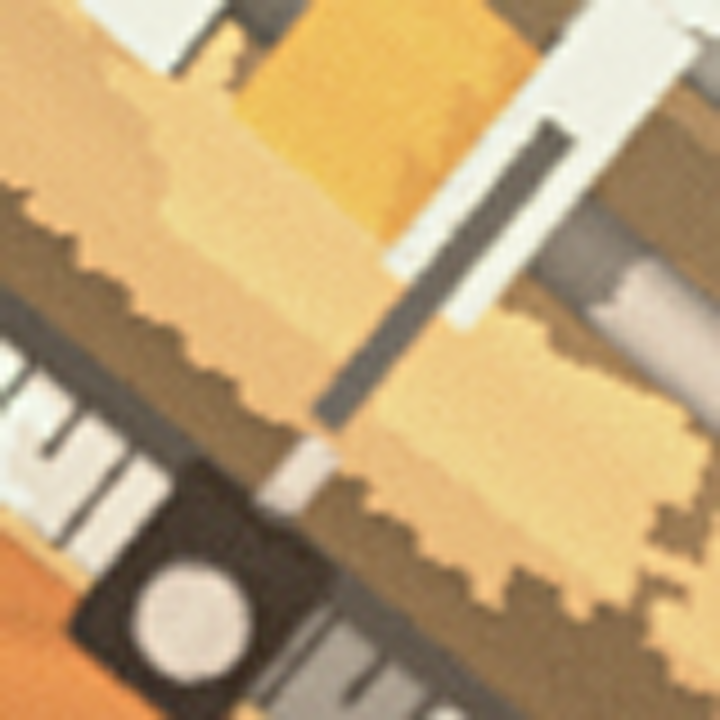

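```bash
python3 - <<'E'
from h import *
d=cam("wrist")
c=lambda x,y:(270+x/9-.44,120+y/9-.44)
for n,p in [("pL0",(545,118)),("pR0",(576,140)),("pL1",(315,410)),("pR1",(342,428)),("mL0",(310,437)),("mR0",(342,460)),("mL1",(258,497)),("mR1",(297,518))]:
    w=onz(d,*c(*p),.046); print(n,(R.from_euler('z',np.radians(22.95)).apply(w-[.514,-.0955,0])*1000).round(2))
E
```

```text
pL0 [ 56.17 -12.4   46.  ]
pR0 [55.9  -9.62 46.  ]
pL1 [ 83.54 -11.95  46.  ]
pR1 [83.27 -9.52 46.  ]
mL0 [ 85.34 -10.96  46.  ]
mR0 [85.13 -8.   46.  ]
mL1 [ 91.36 -11.14  46.  ]
mR1 [90.7  -7.85 46.  ]
```

View pics/t14.png

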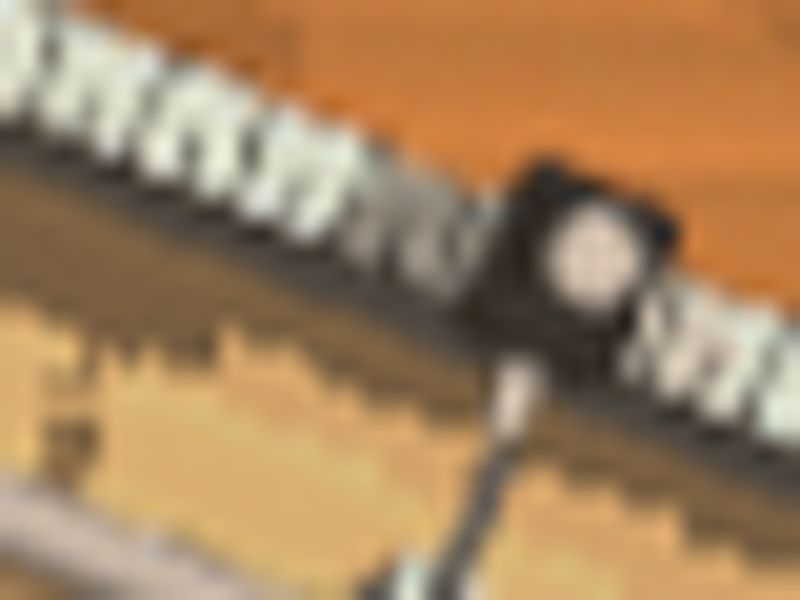

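>>> {"method": "send_rows", "body": {"plan": [[10, 0, 0, 0, 0, 0], [25, 0, 0, 0, 0, 0], [42, 0, 0, 0, 0, 0], [54, 0, 0, 0, 0, 0], [60, 0, 0, 0, 0, 0], [60, 0, 0, 0, 0, 0], [60, 0, 0, 0, 0, 0], [60, 0, 0, 0, 0, 0], [60, 0, 0, 0, 0, 0], [60, 0, 0, 0, 0, 0]]}}

```text
clock: 28.15
tcp_pos: [0.6294, -0.1199, 0.0907]
orientation: [0.7, -0.103, 0.699, 0.103]
wrist_force: [-0.4, 0.8, -0.2]
finger_gap: 0.0398
```

```bash
python3 - <<'E'
from h import *
stat(); d=cam("wrist"); cv2.imwrite("pics/w15.png",d["frame"])
p=proj(d,[.5905,-.134,.046])[0]; print(p); u,v=int(p[0])-50,int(p[1])-50; print(u,v); crop(d,"w15c.png",u,v,100,80,8)
E
```

```text
t 28.15 tcp [ 0.6294 -0.1199  0.0907] x [ 0. -0. -1.] y [-0.288  0.958 -0.   ] yaw_y 106.7 j [-0.314  0.491  0.026  1.105  0.    -0.606] F [-0.4  0.8 -0.2] gap 0.0398
[309.68401034 186.27386925]
259 136
```

View pics/w15c.png

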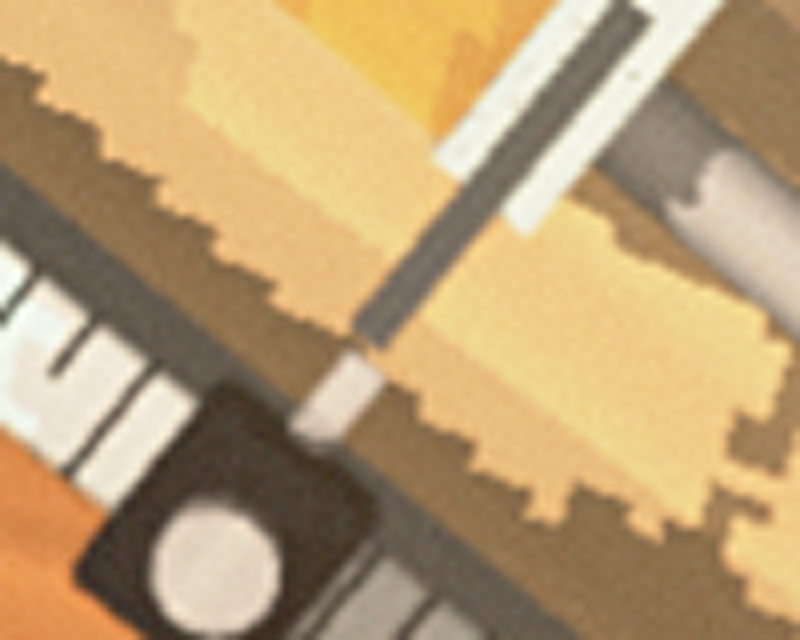

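```bash
python3 - <<'E'
from h import *
d=cam("wrist")
c=lambda x,y:(259+x/8-.44,136+y/8-.44)
for n,p in [("pL0",(615,5)),("pR0",(650,20)),("pL1",(355,325)),("pR1",(383,347)),("mL0",(345,350)),("mR0",(385,377)),("mL1",(290,425)),("mR1",(332,445))]:
    w=onz(d,*c(*p),.046); print(n,(R.from_euler('z',np.radians(22.95)).apply(w-[.514,-.0955,0])*1000).round(2))
E
```

```text
pL0 [ 56.69 -11.94  46.  ]
pR0 [55.95 -9.58 46.  ]
pL1 [ 83.53 -11.84  46.  ]
pR1 [83.47 -9.48 46.  ]
mL0 [ 85.24 -11.31  46.  ]
mR0 [84.93 -8.1  46.  ]
mL1 [ 91.51 -10.98  46.  ]
mR1 [90.76 -7.94 46.  ]
```

>>> {"method": "send_rows", "body": {"plan": [[-15, 5, 1, 0, 0, 0], [-40, 20, 4, 0, 0, 0], [-60, 48, 11, 0, 0, 0], [-62, 82, 19, 0, 0, 0], [-62, 115, 27, 0, 0, 0], [-62, 142, 33, 0, 0, 0], [-62, 157, 37, 0, 0, 0], [-62, 161, 38, 0, 0, 0], [-62, 161, 38, 0, 0, 0], [-62, 161, 38, 0, 0, 0]]}}

```text
clock: 29.5
tcp_pos: [0.6194, 0.0443, 0.1525]
orientation: [0.7, -0.103, 0.7, 0.102]
wrist_force: [1.0, 0.8, -1.4]
finger_gap: 0.04
```

```bash
python3 - <<'E'
from h import *
stat(); toward([.618,.0444,.0858]); d=cam("wrist"); crop(d,"w16.png",200,180,240,180,3.3)
E
```

```text
t 29.5 tcp [0.6194 0.0443 0.1525] x [-0. -0. -1.] y [-0.287  0.958 -0.   ] yaw_y 106.7 j [-0.058  0.421  0.071  1.22  -0.    -0.349] F [ 1.   0.8 -1.4] gap 0.04
shift mm [66.7  0.5 -1.3]
```

View pics/w16.png

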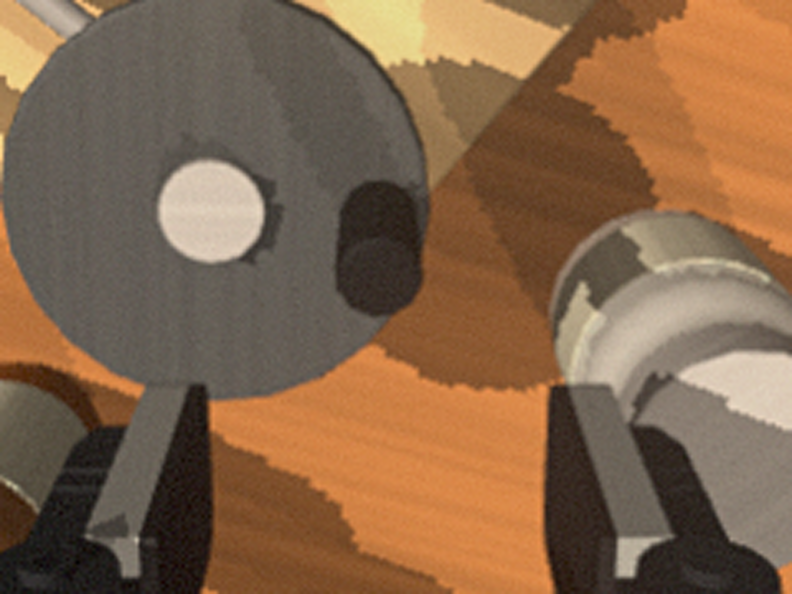

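>>> {"method": "send_rows", "body": {"plan": [[8, 0, -1, 0, 0, 0], [22, 0, -1, 0, 0, 0], [38, 0, -1, 0, 0, 0], [52, 0, -1, 0, 0, 0], [62, 0, -1, 0, 0, 0], [66, 0, -1, 0, 0, 0], [66, 0, -1, 0, 0, 0], [66, 0, -1, 0, 0, 0], [66, 0, -1, 0, 0, 0], [66, 0, -1, 0, 0, 0]]}}

```text
clock: 30.8
tcp_pos: [0.6186, 0.0449, 0.0869]
orientation: [0.7, -0.103, 0.699, 0.103]
wrist_force: [0.8, -0.2, -0.1]
finger_gap: 0.0403
```

>>> {"method": "send_rows", "body": {"plan": [[0, 0, 0, 0, 0, 0], [0, 0, 0, 0, 0, 0], [0, 0, 0, 0, 0, 0], [0, 0, 0, 0, 0, 0], [0, 0, 0, 0, 0, 0], [0, 0, 0, 0, 0, 0], [0, 0, 0, 0, 0, 0], [0, 0, 0, 0, 0, 0], [0, 0, 0, 0, 0, 0], [0, 0, 0, 0, 0, 0]], "claw": 8}}

```text
clock: 32.05
tcp_pos: [0.6186, 0.0445, 0.0867]
orientation: [0.7, -0.103, 0.699, 0.103]
wrist_force: [0.0, -5.7, 2.7]
finger_gap: 0.0129
```

```bash
python3 - <<'E'
from h import *
stat(); s,_=tool(); v=s["tcp_pos"][:2]-[.6263,.0136]; ph=np.degrees(np.arctan2(v[1],v[0])); print(ph,np.hypot(*v))
rows(ph,-np.array([3,8,14,20,25,29,31,31.5,31.5,31.5]))
E
```

```text
t 32.05 tcp [0.6186 0.0445 0.0867] x [ 0.001 -0.001 -1.   ] y [-0.288  0.958 -0.001] yaw_y 106.7 j [-5.700e-02  4.560e-01 -4.100e-02  1.073e+00 -1.000e-03 -3.490e-01] F [ 0.  -5.7  2.7] gap 0.0129
104.05374452971895 0.03181139131754197
[[0, np.float64(-0.1), np.float64(1.7), 0, 0, 0], [0, np.float64(-0.5), np.float64(4.4), 0, 0, 0], [0, np.float64(-1.3), np.float64(7.7), 0, 0, 0], [0, np.float64(-2.4), np.float64(10.8), 0, 0, 0], [0, np.float64(-3.6), np.float64(13.4), 0, 0, 0], [0, np.float64(-4.7), np.float64(15.3), 0, 0, 0], [0, np.float64(-5.3), np.float64(16.3), 0, 0, 0], [0, np.float64(-5.5), np.float64(16.5), 0, 0, 0], [0, np.float64(-5.5), np.float64(16.5), 0, 0, 0], [0, np.float64(-5.5), np.float64(16.5), 0, 0, 0]]
```

>>> {"method": "send_rows", "body": {"plan": [[0, -0.1, 1.7, 0, 0, 0], [0, -0.5, 4.4, 0, 0, 0], [0, -1.3, 7.7, 0, 0, 0], [0, -2.4, 10.8, 0, 0, 0], [0, -3.6, 13.4, 0, 0, 0], [0, -4.7, 15.3, 0, 0, 0], [0, -5.3, 16.3, 0, 0, 0], [0, -5.5, 16.5, 0, 0, 0], [0, -5.5, 16.5, 0, 0, 0], [0, -5.5, 16.5, 0, 0, 0]]}}

```text
clock: 33.3
tcp_pos: [0.6347, 0.0446, 0.0867]
orientation: [0.699, -0.103, 0.7, 0.103]
wrist_force: [-3.6, -3.5, 5.1]
finger_gap: 0.013
```

>>> {"method": "send_rows", "body": {"plan": [[0, 0, 0, 0, 0, 0], [0, 0, 0, 0, 0, 0], [0, 0, 0, 0, 0, 0], [0, 0, 0, 0, 0, 0], [-4, 0, 0, 0, 0, 0], [-15, 0, 0, 0, 0, 0], [-32, 0, 0, 0, 0, 0], [-50, 0, 0, 0, 0, 0], [-60, 0, 0, 0, 0, 0], [-65, 0, 0, 0, 0, 0]], "claw": 40}}

```text
clock: 34.55
tcp_pos: [0.6363, 0.0444, 0.1528]
orientation: [0.7, -0.103, 0.699, 0.103]
wrist_force: [0.3, -0.2, -0.2]
finger_gap: 0.0402
```

```bash
python3 - <<'E'
from h import *
stat(); toward([.63,-.12,.15])
E
```

```text
t 34.55 tcp [0.6363 0.0444 0.1528] x [ 0.002 -0.    -1.   ] y [-0.288  0.958 -0.001] yaw_y 106.7 j [-0.056  0.453  0.12   1.236  0.    -0.348] F [ 0.3 -0.2 -0.2] gap 0.0402
shift mm [   2.8 -155.6  -53.4]
```

>>> {"method": "send_rows", "body": {"plan": [[0, -15, -5, 0, 0, 0], [0, -48, -17, 0, 0, 0], [0, -85, -29, 0, 0, 0], [4, -120, -41, 0, 0, 0], [18, -146, -50, 0, 0, 0], [38, -156, -53, 0, 0, 0], [54, -156, -53, 0, 0, 0], [62, -156, -53, 0, 0, 0], [62, -156, -53, 0, 0, 0], [62, -156, -53, 0, 0, 0]]}}

```text
clock: 35.8
tcp_pos: [0.6304, -0.1197, 0.0902]
orientation: [0.7, -0.103, 0.699, 0.103]
wrist_force: [-0.3, 0.1, 0.6]
finger_gap: 0.0398
```

```bash
python3 - <<'E'
from h import *
stat(); d=cam("wrist"); cv2.imwrite("pics/w17.png",d["frame"])
crop(d,"w17c.png",259,136,100,80,8); crop(d,"w17d.png",240,0,240,200,3.3)
E
```

```text
t 35.8 tcp [ 0.6304 -0.1197  0.0902] x [ 0.001 -0.    -1.   ] y [-0.289  0.957 -0.   ] yaw_y 106.8 j [-0.313  0.493  0.027  1.104  0.    -0.606] F [-0.3  0.1  0.6] gap 0.0398
```

View pics/w17c.png

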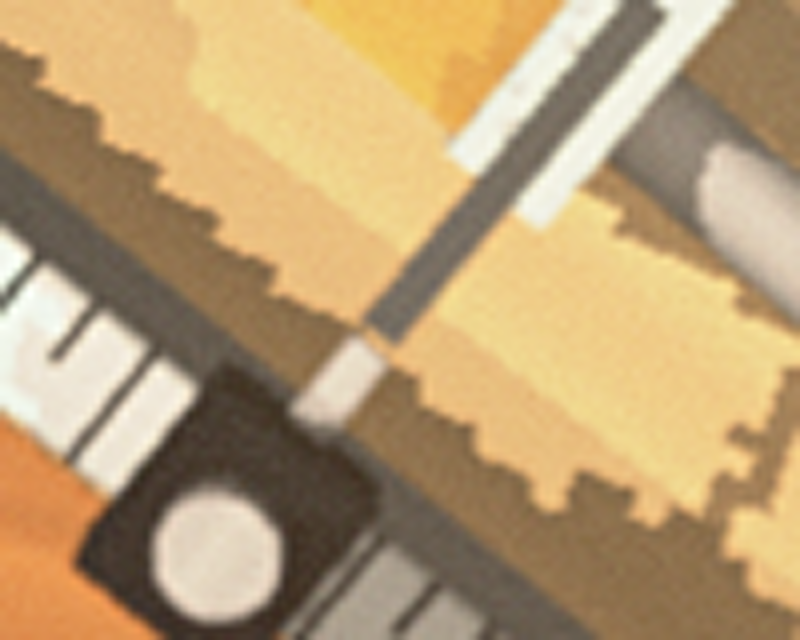

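View pics/w17d.png

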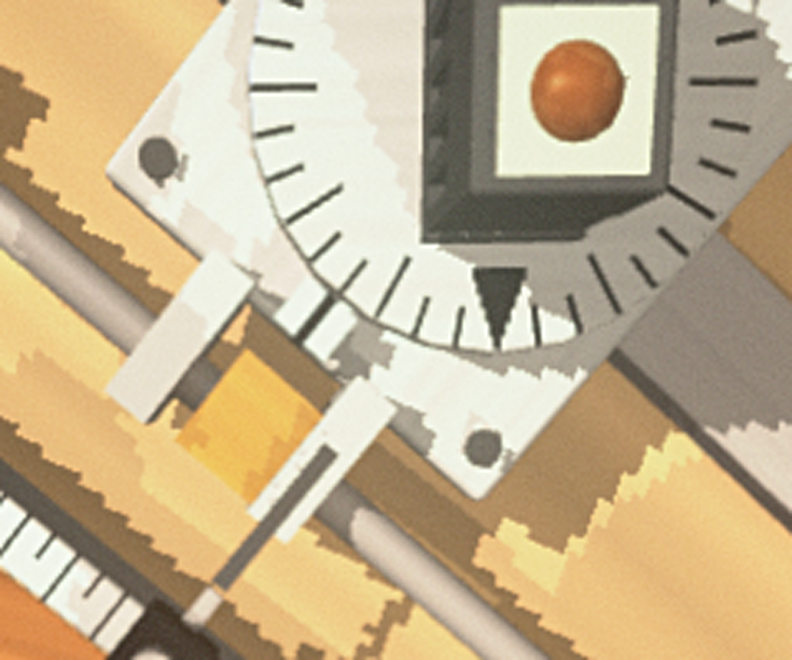

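```bash
python3 - <<'E'
from h import *
d=cam("wrist")
c=lambda x,y:(259+x/8-.44,136+y/8-.44)
for n,p in [("pL0",(625,5)),("pR0",(662,20)),("pL1",(366,320)),("pR1",(397,343)),("mL0",(350,340)),("mR0",(387,365)),("mL1",(292,410)),("mR1",(335,432))]:
    w=onz(d,*c(*p),.046); print(n,(R.from_euler('z',np.radians(22.95)).apply(w-[.514,-.0955,0])*1000).round(2))
# colour-based centroid estimate: classify along perpendicular scans
g=cv2.cvtColor(d["frame"],cv2.COLOR_BGR2GRAY).astype(np.float32)
from scipy.ndimage import map_coordinates
for x in [74,77,80,82,86,87.5,89]:
    ys=np.arange(-16,-3,.1)
    W=np.array([R.from_euler('z',np.radians(-22.95)).apply([x/1000,y/1000,0])+[.514,-.0955,.046] for y in ys])
    uv=proj(d,W); v=map_coordinates(g,[uv[:,1],uv[:,0]],order=1)
    bg=np.median(v); 
    m=(v<110) if x<84 else (v>150)
    print(x,ys[m].min().round(2) if m.any() else None,ys[m].max().round(2) if m.any() else None, ys[m].mean() if m.any() else None)
E
```

```text
pL0 [ 57.44 -10.98  46.  ]
pR0 [56.62 -8.52 46.  ]
pL1 [ 83.93 -11.    46.  ]
pR1 [83.79 -8.44 46.  ]
mL0 [ 85.64 -10.98  46.  ]
mR0 [85.35 -8.02 46.  ]
mL1 [ 91.76 -11.01  46.  ]
mR1 [91.06 -7.85 46.  ]
74 None None None
77 -9.7 -9.4 -9.550000000000022
80 -9.4 -9.2 -9.300000000000024
82 -9.6 -9.1 -9.350000000000023
86 -11.2 -7.9 -9.550000000000024
87.5 -11.2 -7.8 -9.500000000000023
89 -11.2 -7.8 -9.500000000000023
```

>>> {"method": "send_rows", "body": {"plan": [[-10, 0, 0, 0, 0, 0], [-30, 0, 0, 0, 0, 0], [-55, 0, 0, 0, 0, 0], [-85, 0, -15, 0, 0, 0], [-115, 0, -40, 0, 0, 0], [-140, 0, -65, 0, 0, 0], [-150, 0, -90, 0, 0, 0], [-150, 0, -100, 0, 0, 0], [-150, 0, -100, 0, 0, 0], [-150, 0, -100, 0, 0, 0]]}}

```text
clock: 37.15
tcp_pos: [0.5345, -0.1488, 0.2389]
orientation: [0.699, -0.103, 0.7, 0.103]
wrist_force: [0.3, 0.3, 0.5]
finger_gap: 0.04
```

```bash
python3 - <<'E'
from h import *
stat(); d=cam("side"); cv2.imwrite("pics/s18.png",d["frame"]); cv2.imwrite("pics/w18.png",cam("wrist")["frame"])
E
```

```text
t 37.15 tcp [ 0.5345 -0.1488  0.2389] x [-0.     0.001 -1.   ] y [-0.288  0.958  0.001] yaw_y 106.8 j [-0.416  0.268  0.063  1.366  0.    -0.709] F [0.3 0.3 0.5] gap 0.04
```

View pics/s18.png

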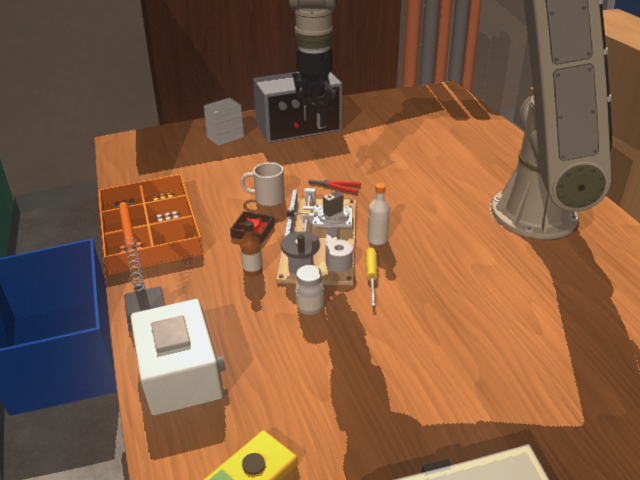

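View pics/w18.png

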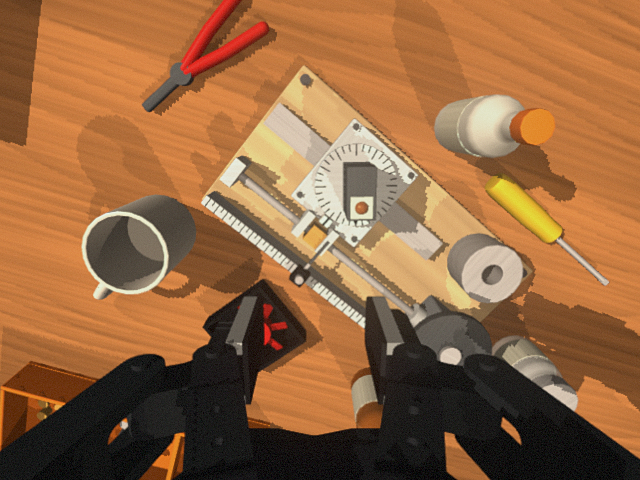

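The side picture shows every bystander at its starting pixel position: mug (268,185), bottles (251,250) and (378,215), jar (310,290), reel (339,255). The gripper is well clear, so I'll hand in.

```bash
python3 - <<'E'
from h import *
print(job.hand_in()); stat()
E
```

```text
the job is handed in; nothing more can be done
None
the job is handed in; nothing more can be done
```

The jig is set up as asked, in the order asked, and the job is handed in after 37.2 s on the robot's clock.

- **Dial:** I turned the heat sink first. In the last close pictures the index line runs straight into the 40° line; fitted angles earlier gave 40 ± 0.5°.
- **Winding past the marker:** I wound the crank anticlockwise about 2.8 turns. The pointer ended about 7.2 mm past the marker, measured in the top picture.
- **Back to the marker:** I wound clockwise only, in steps, without overshooting. The final wrist picture puts the pointer within about 0.2 mm of the marker, and the brass nut is against the handwheel-side cheek.
- **A disagreement:** after the first return the top camera suggested the pointer was nearly in line, but the closer wrist camera showed it about 1.1 mm short. I trusted the wrist camera, turned the crank another 31.5° clockwise and looked again.
- **Surroundings:** the gripper is clear of everything, and no bystander had moved in the last side picture.

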